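# Tune the coil slug until the meter needle meets the set pointer

## Robot

A 7-joint arm with a two-finger parallel gripper is mounted at the origin on a cart in front of the work surface, level with it; the furniture and walls round the work are solid. World frame = base frame: x ahead of the robot, y to its left, z up, the work surface at z = 0. Lengths are in m, angles in rad, forces in N, time in s.
With the tool pointing down it reaches from about 0.425 to 0.875 m from the base axis. Payload 9.9 kg.
Tool frame: the origin (TCP) lies on the mounting face of the last link; the fingertips stand 173 mm ahead of it and the grasp point (between the pads) lies 155 mm ahead of it; z points along the fingers, y is the direction in which the jaws open and shut (so a half turn about z gives the same grasp; the last joint's range is limited). The gripper opens to 85 mm and grips with 20 to 120 N. Pads are 22 mm wide; open, the fingers measure 114 mm over their backs; the gripper's body (76 mm by 85 mm) begins 54 mm behind the grasp point. The pads swing forward as they close: fully open they stand 13 mm farther back than shut.
Start: joints at [-1.31, 0.576, 0.025, 1.437, -0.015, 1.129, -0.057], TCP at [0.228, 0.635, 0.405] pointing down, gripper open.
Joint ranges: [-2.76, 2.76], [-0.34, 2.15], [-1.52, 1.57], [0.19, 2.46], [-1.09, 4.23], [0.17, 1.99], [-2.82, 2.82]. Speed limits (rad/s): [2.22, 2.22, 3.01, 3.01, 3.14, 3.14, 3.14].

## Interface

Orientations are given as a unit quaternion [x, y, z, w].
In Python, from cell import bot gives the robot as it stands. The module is installed in compiled form; this text tells all that it offers.
- The arm moves only by the shell command python3 -m handwheel 'ROWS' [OPENING]. ROWS is JSON, a list of rows, each a list of 2 entries, a list of its own where there are three numbers: the shift along the world's x, y, z in units of 50 mm (1.0 is 50 mm), then the turn, a rotation vector about the world's x, y, z in units of 5 degrees (1.0 is 5 degrees). A call has 1 to 20 rows; each row is the pose to reach, as a shift and turn from the pose commanded when the call began; what a row does not reach only later rows make up. A row lasts 1/10 s, in which the tool goes at most 50 mm and 8.59 degrees, less where a joint would pass 70% of its speed; a pose out of reach is approached as far as the arm can. A call with a gripper value outside its range is refused whole. OPENING is the finger opening in mm, from 0 to 85.4, set as the call begins (- or left out, the last holds). The fingers move at their own pace and stop on an object; the grip force is fixed at half the most. Time passes only in rows, so rows that repeat a pose let the fingers close. It gives the time, the measured TCP pose, the force and the opening at its end, in the units of the state.
- bot.sense(): the state, without advancing time (a new reading comes with each control period).
- bot.read_camera(name): name is "side" or "top"; returns (picture, depth): 420x560x3 uint8, red, green, blue; 420x560 float32, m along the optical axis (not along the pixel's ray), 0 where there is no reading.
- bot.get_calibration(name): a dict with "camera_matrix" (3x3 intrinsics, pixels), "T" (4x4, takes a point from camera to world coordinates). Camera axes: x right, y up, looking along -z (the intrinsics and any distortion apply to the point x, -y, -z); pixel columns grow to the right and rows downward; lengths in m; the calibration is good to about 2 mm. A picture is of the moment at which its call begins. get_calibration takes no time and is no camera call.
- bot.close_job(): hands the job in, once; it reports no verdict.
The state is a dict: "time_s": time; "q": joint angles; "joint_vel": joint speeds; "joint_efforts": joint torques, N m; "tcp_pos": TCP position; "eef_rot": TCP orientation; "force": force on the tool from outside, world axes, zero at the start; "torque": the same for the moment, N m; "finger_gap": finger opening in m.
Only numpy, scipy, OpenCV 4.12 (cv2) and the standard library are available. Lean on these libraries where they do the work, as an engineer would, in place of code of your own. Each camera call takes 0.05 s, during which the arm holds its last target.

## Task

Take the plastic tuning tool out of its stand, fit its blade into the slotted slug down in the white coil former of the tuner unit and, pressing gently, turn the slug clockwise until the meter's needle points at the set pointer on the dial. Then put the tool back upright in its stand, fully home, and let go; touch the tuner only with the tool and leave the other things where they are.

Things in the scene. Friction and masses are not known exactly. Their poses are not given: they have to be found in the camera images.
- former_rim (a point): Centre of the upper rim of the coil former: a white upright tube (outside 24 mm, bore 17 mm) with a copper winding, on the right end of the tuner. z up along the bore, x to the tuner's far side, y to its left. Rim 66 mm above the desk. In the bore sits a dark steel slug, 15 mm across, its end slotted straight across; slot 5 mm wide, 5 mm deep.
- slug_shallow (a point): Point on the bore's axis 4 mm below the rim, fixed to the former, axes as former_rim: the highest the slug's end face can lie. The face lies 0 to 9 mm below this point; the depth differs each time and is not reported. At the start the slot is within 0.35 rad of this point's y axis, either way; its angle is not reported.
- slug_base (a point): Point on the bore's axis at the top of the case, fixed, 26 mm below the rim. How the slug feels: a spring lets it down up to 6 mm (1 N to start, then 0.9 N per mm), then it is hard. It turns against about 0.02 N m of friction and stays where left. Pressing above 16 N would damage it; 2 to 6 N is right.
- meter (a point): Centre of the panel meter's window on the left end of the tuner, 52 mm above the desk; axes as former_rim. Meter frame 92 (x) by 90 mm (y), centre 91 mm along +y from the bore. The tuner is a grey flat case 104 (x) x 176 (y) x 40 mm, fixed to the desk, its centre 58 mm along +y from the bore.
- needle (a joint): Angle in rad of the meter's long thin black needle, under the window: 0 points along the tuner's +x, positive is clockwise from above (toward -y). The slug drives it one to one: turning the slug clockwise by 1 rad moves the needle clockwise by 1 rad. It starts between -0.9 and -0.3; stops at -1.0 and 1.0.
- set_pointer (a joint): Angle in rad, counted as for the needle, of the set pointer: a short broad dark arrow-shaped tab at the outer rim of the dial pointing inward, between 0.1 and 0.6; it does not move during the work.
- needle_tip (a point): Point on the needle 52 mm from its pivot, x axis along the needle, outward.
- set_tip (a point): Tip of the set pointer, 60 mm from the same pivot, x axis pointing outward from the pivot.
- tool_grip (a point): Centre of the flat handle of the white plastic tuning tool. Handle 16 (x) by 10 (y) by 52 mm (z, up). Below it a round collar 20 mm across, 4 mm thick, its underside 30 mm below this point. Weight about 30 g. The tool stands upright in its stand, the collar resting on the stand's top.
- tool_tip (a point): End of the tool's blade, on the tool's axis 68 mm below tool_grip; axes as tool_grip. Below the collar come a shank of 8 mm diameter and 30 mm length, then the blade: 10 mm wide along x, 2.2 mm thick along y, 8 mm long.
- stand_mouth (a point): Centre of the mouth of the round hole in the top of the tool stand, a grey plastic block 56 x 56 mm on a 72 x 72 mm foot fixed to the desk, top 48 mm above the desk. Hole 14 mm across with a small chamfer, 41 mm deep. With the tool home its collar rests on the block and tool_grip is 30 mm above this point.
- vial: Small screw-cap sample vial, 15 mm across, 43 mm tall, standing; origin at the centre of its underside. Not to be disturbed.
- remote: Flat black remote control 88 x 40 x 7 mm; origin at the centre of its underside. Not to be disturbed.
- hex_keys: Hex keys in a holder, 67 x 52 x 17 mm; origin at the centre of its underside. Not to be disturbed.
- dropper_bottle: Amber dropper bottle, 31 mm across, 93 mm tall, standing; origin at the centre of its underside. Not to be disturbed.
Mind the look-alikes: they are no part of the job. There is more than one size of the part that bears stand_mouth; the job needs the larger. Leave any yellow look-alike of the part that bears tool_grip alone.

How it is judged:
On the way, in this order (a step that is already met when the one before it is completed fails the run):
1. the tool's blade is in the bore of the coil former and rests on the slug (horizontal distance between tool_tip and former_rim below 0.007 m and z of tool_tip in the frame of former_rim below -0.004 m and contact force between tuning_tool and tuner above 0.3 N), for 0.2 s.
2. with the blade still in the bore, the needle has been brought to the set pointer (horizontal distance between tool_tip and former_rim below 0.007 m and z of tool_tip in the frame of former_rim below -0.004 m and angle between the x axis of needle_tip and the x axis of set_tip, either way round below 0.09 rad), for 0.2 s.
At the end, for the whole second after the job is handed in: The needle lies within 0.09 rad (5 degrees) of the set pointer; the tuning tool stands upright in the hole of its stand, within 0.1 rad of vertical, its collar within 3.5 mm of the stand's top and its tip within 6 mm of the hole's axis, released and at rest (angle between the x axis of needle_tip and the x axis of set_tip, either way round below 0.09 rad and horizontal distance between tool_tip and stand_mouth below 0.006 m and z of tool_grip in the frame of stand_mouth below 0.0335 m and angle between tool_grip's own z axis and vertical below 0.1 rad and linear speed of tuning_tool below 0.01 m/s); the robot touches nothing.
It fails at once if the tool presses on the tuner (slug, former or case) with more than 16 N (contact force between tuning_tool and tuner above 16 N).
It fails at once if the gripper or arm itself pushes the tuner (contact force between any of the fingers, the arm and tuner above 3 N).
It fails at once if the vial, the remote, the hex keys or the dropper bottle is moved by more than 20 mm (distance of any of vial, remote, hex_keys, dropper_bottle from where it was at the start of the episode above 0.02 m).
It also fails if it takes over 72 s, if anything falls off the work surface, if the arm or the gripper's body presses on something with over 40 N, if the wrist force passes 120 N, or if a joint passes its speed limit or range.

## Working session

There is one attempt and no reset: what is moved stays moved. The work goes in short steps, Python scripts to look and compute and a shell command to move; the robot and the scene stay as the last step left them, time stands still between calls to the robot, and variables do not carry over. Pictures are saved under pics/ and viewed, and the job is handed in when it is done.

```bash
mkdir -p pics; cat > h.py <<'E'
import numpy as np, cv2, json
from cell import bot
def snap(n,tag):
    im,d=bot.read_camera(n); cv2.imwrite(f'pics/{tag}.png',im[:,:,::-1]); np.savez(f'pics/{tag}.npz',im=im,d=d); return im,d
def cal(n):
    c=bot.get_calibration(n); return np.array(c['camera_matrix']),np.array(c['T']),c
def ray(n,u,v):
    K,T,_=cal(n); p=np.array([(u-K[0,2])/K[0,0],-(v-K[1,2])/K[1,1],-1.]); return T[:3,3],T[:3,:3]@p
def onz(n,u,v,z):
    o,d=ray(n,u,v); return o+d*(z-o[2])/d[2]
def pt(n,u,v,dep):
    o,d=ray(n,u,v); return o+d*dep
def proj(n,P):
    K,T,_=cal(n); c=T[:3,:3].T@(np.array(P)-T[:3,3]); return K[0,0]*c[0]/-c[2]+K[0,2], K[1,1]*c[1]/c[2]+K[1,2]
E
python3 - <<'E'
from h import *
for n in('side','top'):
    snap(n,n+'0'); print(cal(n)[2])
print(bot.sense())
E
```

```text
{'camera_matrix': array([[406.73164788,   0.        , 278.81446078],
       [  0.        , 406.73164788, 214.09743638],
       [  0.        ,   0.        ,   1.        ]]), 'T': array([[ 0.90739085,  0.17244695, -0.38328043,  0.04850357],
       [-0.42025246,  0.36044997, -0.83274467, -0.93576849],
       [-0.00545086,  0.91669944,  0.39954026,  0.53384225],
       [ 0.        ,  0.        ,  0.        ,  1.        ]])}
{'camera_matrix': array([[378.88389279,   0.        , 280.27587843],
       [  0.        , 378.88389279, 206.29569884],
       [  0.        ,   0.        ,   1.        ]]), 'T': array([[ 1.95669204e-02,  9.85061953e-01, -1.71085023e-01,
         2.83764727e-01],
       [-9.99355291e-01,  2.44215778e-02,  2.63171003e-02,
         2.22264153e-04],
       [ 3.01021404e-02,  1.70459778e-01,  9.84904729e-01,
         9.68136778e-01],
       [ 0.00000000e+00,  0.00000000e+00,  0.00000000e+00,
         1.00000000e+00]])}
{'time_s': 0.1, 'q': array([-1.30983458,  0.57641358,  0.02486175,  1.43783407, -0.01498803,
        1.12900126, -0.05645542]), 'joint_vel': array([ 6.05750378e-05,  2.89534404e-04,  1.42573748e-03,  1.35647637e-04,
        7.65250681e-04, -1.66104445e-05,  2.90099842e-03]), 'joint_efforts': array([ 6.19040569e-03, -7.67292666e+01,  2.25799866e+00, -2.86599469e+01,
        1.58018520e-02,  8.54916405e-03, -2.50403474e-05]), 'tcp_pos': array([0.22806874, 0.63513733, 0.40394864]), 'eef_rot': array([ 1.71493893e-01,  9.85184908e-01, -7.31350334e-04, -8.02274280e-05]), 'force': array([0.33892666, 0.03075364, 0.04378008]), 'torque': array([-0.00249632,  0.02562252,  0.02690349]), 'finger_gap': 0.08533313913422674}
```

View pics/side0.png

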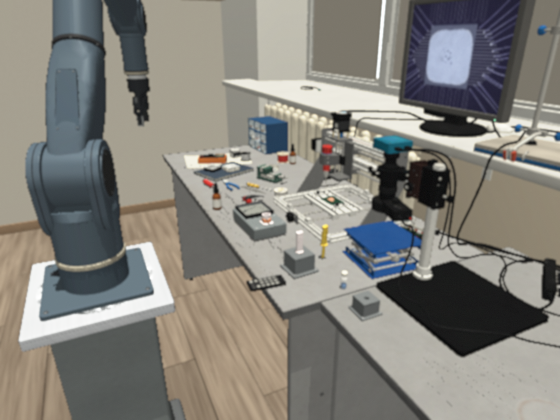

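View pics/top0.png

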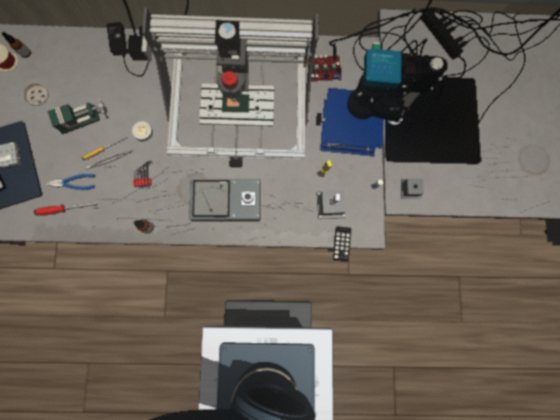

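The side view shows the tuner at about (260,220), the stand with the white tool at (299,258), a yellow look-alike at (324,240) and a small stand at (366,303). In the top view the tuner is at about (225,200), the stand at (331,204), the vial at (377,184) and the remote at (342,243). I'll enlarge these next.

```bash
python3 - <<'E'
from h import *
t=np.load('pics/top0.npz');s=np.load('pics/side0.npz')
a=cv2.resize(t['im'][170:230,180:270],None,fx=8,fy=8,interpolation=cv2.INTER_CUBIC)
b=cv2.resize(t['im'][150:260,305:405],None,fx=5,fy=5,interpolation=cv2.INTER_CUBIC)
c=cv2.resize(s['im'][195:295,225:355],None,fx=6,fy=6,interpolation=cv2.INTER_CUBIC)
for n,x in zip('abc',(a,b,c)): cv2.imwrite(f'pics/c0{n}.png',x[:,:,::-1])
print(onz('top',248,199,.066),onz('top',332,204,.048),onz('top',225,200,.04))
E
```

```text
[0.45644559 0.05456474 0.066     ] [ 0.452552   -0.15248065  0.048     ] [0.45744847 0.11301968 0.04      ]
```

View pics/c0a.png

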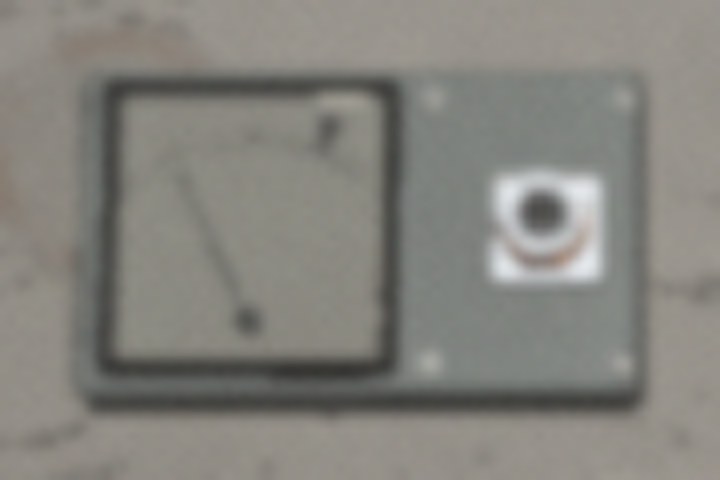

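View pics/c0b.png

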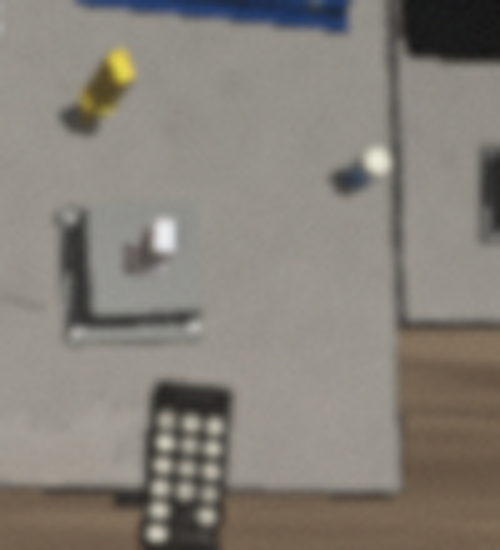

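View pics/c0c.png

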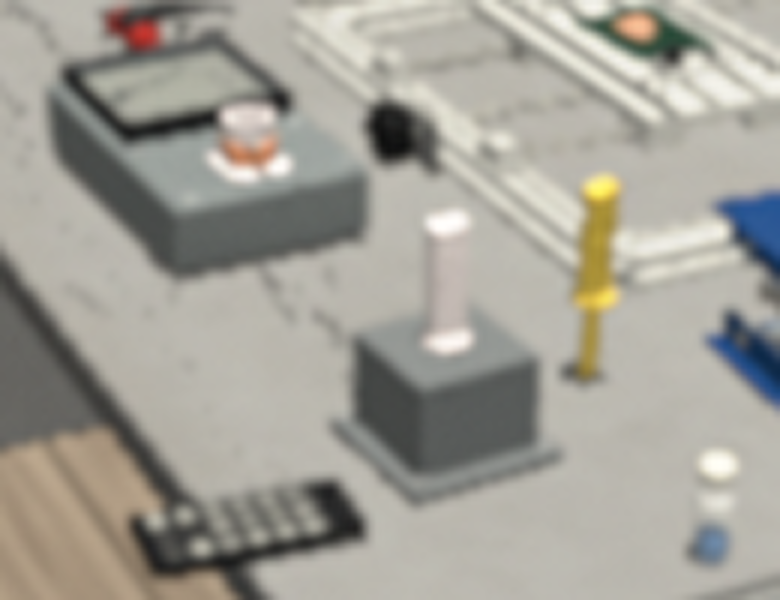

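The meter shows the needle left of centre, pivoting at crop (247,320) with its tip at (180,172), and the set pointer near (325,140). The white tool stands with its long side along the image's vertical, which is world x. Next I'll measure these properly.

```bash
python3 - <<'E'
from h import *
t=np.load('pics/top0.npz');s=np.load('pics/side0.npz')
def show(t,r,c):
    g=t['im'].astype(int).mean(2).astype(int)
    print('cols',c); 
    for y in range(*r): print(y,' '.join('%3d'%v for v in g[y,c[0]:c[1]]))
print('handle');show(t,(188,210),(322,348))
print('former');show(t,(190,208),(238,258))
print('meter');show(t,(178,220),(190,232))
d=t['d'];print(np.round(d[192:204:1,332:342]*1000).astype(int))
E
```

```text
handle
cols (322, 348)
188 146 147 147 144 145 146 144 146 145 145 145 145 147 146 145 147 145 148 146 148 145 146 146 146 146 145
189 146 147 146 145 147 144 144 144 144 144 145 144 144 144 145 146 144 145 145 144 144 148 144 147 146 147
190 141 145 145 144 144 145 143 143 141 141 143 142 143 143 142 144 143 143 142 143 142 142 145 145 147 145
191 133 141 143 143 143 145 143 143 142 143 142 141 140 143 143 140 142 141 142 141 141 141 145 147 148 146
192 116 135 142 141 144 142 142 142 142 142 142 141 142 142 144 148 147 144 141 139 140 141 144 147 147 147
193 110 134 142 142 144 142 142 143 140 141 142 140 142 148 164 172 172 160 148 140 142 141 143 146 148 146
194 106 135 142 143 144 142 142 142 142 143 143 140 141 155 187 209 207 189 155 140 139 142 142 147 147 147
195 106 134 144 144 144 144 144 143 144 142 141 135 130 157 204 226 227 205 160 140 141 142 141 145 147 145
196 105 134 144 145 144 145 143 143 144 143 140 124 116 150 205 232 232 209 160 139 140 141 145 145 144 144
197 103 133 142 143 145 143 144 144 141 142 135 113 103 150 207 232 232 209 160 139 142 142 143 145 145 1
[... 9896 characters left out ...]
102 102 105
219 104  89  82  82  81  82  81  80  80  79  79  81  79  81  80  79  78  80  77  80  76  79  79  78  79  78  78  77  78  78  80  78  78  79  78  78  76  76  75  73  73  75
[[947 948 947 944 945 949 947 946 945 947]
 [943 947 944 942 946 949 945 946 948 946]
 [946 942 948 945 888 888 888 887 944 945]
 [945 944 942 895 883 888 887 887 943 946]
 [943 945 909 895 887 887 889 884 943 945]
 [943 942 908 893 887 887 882 884 945 946]
 [934 924 908 890 887 887 885 883 946 944]
 [937 927 906 891 885 886 886 886 945 940]
 [935 925 906 894 887 888 886 887 939 944]
 [939 920 906 896 898 893 893 941 941 942]
 [937 923 910 905 910 906 938 942 942 942]
 [937 923 921 921 920 937 940 939 941 941]]
```

```bash
cat > meter.py <<'E'
from h import *
from scipy import ndimage as nd
def needle(im,z=.049,piv=(210.4,209.7),rng=None,show=False):
    """subpixel needle angle (world, cw from +x), pixel polar scan about pivot"""
    g=im.astype(float).mean(2)
    P0=onz('top',*piv,z)
    best=[]
    for a in np.arange(-1.0,1.01,.01):
        v=[]
        for r in np.arange(.014,.048,.001):
            u,w=proj('top',P0+[r*np.cos(a),-r*np.sin(a),0]); v.append(nd.map_coordinates(g,[[w],[u]],order=1)[0])
        best.append((np.mean(v),a))
    b=np.array(best); i=b[:,0].argmin(); k=slice(max(i-8,0),i+9); w=np.clip(132-b[k,0],0,None)
    return P0,(w*b[k,1]).sum()/w.sum(),b[i]
E
python3 - <<'E'
from meter import *
t=np.load('pics/top0.npz')['im'];g=t.astype(float).mean(2)
def cen(r,c,f):
    y,x=np.mgrid[r[0]:r[1],c[0]:c[1]]; w=np.clip(f(g[r[0]:r[1],c[0]:c[1]]),0,None); return (w*x).sum()/w.sum(),(w*y).sum()/w.sum()
piv=cen((206,214),(207,216),lambda q:120-q); print('piv',piv)
print(needle(t,piv=piv))
P0=onz('top',*piv,.049)
# set pointer
for r in((184,189),(184,187),(187,190)):
    u=cen(r,(217,225),lambda q:122-q); P=onz('top',*u,.049)-P0; print('ptr',u,P, np.hypot(*P[:2]),np.arctan2(-P[1],P[0]))
h=cen((191,203),(332,343),lambda q:q-150); print('handle top',h,onz('top',*h,.104))
f=cen((191,203),(243,253),lambda q:135-q); print('bore dark',f,onz('top',*f,.060),onz('top',*f,.053),onz('top',*f,.066))
f=cen((190,207),(239,257),lambda q:q-140); print('white base',f,onz('top',*f,.042))
# tuner edges via frame cols: left edge of meter frame at rows and right
for row in(184,208):
  x=np.arange(190,198); w=np.clip(100-g[row,x],0,None); l=(w*x).sum()/w.sum()
  x=np.arange(226,232); w=np.clip(100-g[row,x],0,None); rr=(w*x).sum()/w.sum(); print(row,l,rr,onz('top',l,row,.052),onz('top',rr,row,.052))
for col in(200,222):
  y=np.arange(177,184); w=np.clip(100-g[y,col],0,None); l=(w*y).sum()/w.sum(); print('top edge',col,l,onz('top',col,l,.052))
# stand block top: left and bottom edges
d=np.load('pics/top0.npz')['d']; print(np.round(d[188:216:3,318:348:2]*1000).astype(int))
E
```

```text
piv (np.float64(210.4924924924925), np.float64(209.63213213213214))Traceback (most recent call last):
  File "<stdin>", line 6, in <module>
  File "meter.py", line 11, in needle
    u,w=proj('top',P0+[r*np.cos(a),-r*np.sin(a),0]); v.append(nd.map_coordinates(g,[[w],[u]],order=1)[0])
        ~~~~^^^^^^^^^^^^^^^^^^^^^^^^^^^^^^^^^^^^^^^
  File "h.py", line 14, in proj
    K,T,_=cal(n); c=T[:3,:3].T@(np.array(P)-T[:3,3]); return K[0,0]*c[0]/-c[2]+K[0,2], K[1,1]*c[1]/c[2]+K[1,2]
          ~~~^^^
  File "h.py", line 6, in cal
    c=bot.get_calibration(n); return np.array(c['camera_matrix']),np.array(c['T']),c
ValueError: time passes only in moves, steps and waits
```

```bash
sed -i 's/^def cal(n):/import functools\n@functools.lru_cache(None)\ndef cal(n):/' h.py
cat > m1.py <<'E'
from meter import *
t=np.load('pics/top0.npz')['im'];g=t.astype(float).mean(2)
def cen(r,c,f):
    y,x=np.mgrid[r[0]:r[1],c[0]:c[1]]; w=np.clip(f(g[r[0]:r[1],c[0]:c[1]]),0,None); return (w*x).sum()/w.sum(),(w*y).sum()/w.sum()
piv=cen((206,214),(207,216),lambda q:120-q); print('piv',piv)
print(needle(t,piv=piv))
P0=onz('top',*piv,.049)
for r in((184,189),(184,187),(187,190)):
    u=cen(r,(217,225),lambda q:122-q); P=onz('top',*u,.049)-P0; print('ptr',u,P, np.hypot(*P[:2]),np.arctan2(-P[1],P[0]))
h=cen((191,203),(332,343),lambda q:q-150); print('handle top',h,onz('top',*h,.104))
f=cen((191,203),(243,253),lambda q:135-q); print('bore dark',f,onz('top',*f,.060),onz('top',*f,.053),onz('top',*f,.066))
f=cen((190,207),(239,257),lambda q:q-140); print('white base',f,onz('top',*f,.042))
for row in(184,208):
  x=np.arange(190,198); w=np.clip(100-g[row,x],0,None); l=(w*x).sum()/w.sum()
  x=np.arange(226,232); w=np.clip(100-g[row,x],0,None); rr=(w*x).sum()/w.sum(); print(row,l,rr,onz('top',l,row,.052),onz('top',rr,row,.052))
for col in(200,222):
  y=np.arange(177,184); w=np.clip(100-g[y,col],0,None); l=(w*y).sum()/w.sum(); print('top edge',col,l,onz('top',col,l,.052))
d=np.load('pics/top0.npz')['d']; print(np.round(d[188:216:3,318:348:2]*1000).astype(int))
E
python3 m1.py
```

```text
piv (np.float64(210.4924924924925), np.float64(209.63213213213214))
(array([0.4309144 , 0.14618942, 0.049     ]), np.float64(-0.47255107339886726), array([122.61213887,  -0.47      ]))
ptr (np.float64(220.46972176759414), np.float64(186.0785597381342)) [ 0.05959322 -0.02154922  0.        ] 0.06336971154164048 0.34697592615012507
ptr (np.float64(220.67418546365914), np.float64(185.37593984962405)) [ 0.06138611 -0.02197026  0.        ] 0.06519928500992725 0.34369770307080255
ptr (np.float64(220.07964601769913), np.float64(187.5)) [ 0.05597133 -0.02075629  0.        ] 0.059696010725988756 0.35511677840067923
handle top (np.float64(337.5905181036207), np.float64(196.4526905381076)) [ 0.4605335  -0.15637723  0.104     ]
bore dark (np.float64(247.24729156853513), np.float64(196.1526142251531)) [0.4646135  0.05699792 0.06      ] [0.4660075  0.05743555 0.053     ] [0.46341865 0.05662281 0.066     ]
white base (np.float64(248.38054520826282), np.float64(197.91004910260753)) [0.46381987 0.05516108 0.042     ]
184 193.39860139860141 228.5744680851064 [0.49331584 0.19083527 0.052     ] [0.495614
[... 189 characters left out ...]
197 0.052     ]
top edge 222 180.0 [0.50531739 0.1211814  0.052     ]
[[994 994 995 995 997 999 994 996 997 990 996 994 996 998 996]
 [995 993 946 945 947 948 942 945 948 950 949 944 946 944 993]
 [988 981 943 943 943 944 941 946 948 888 888 944 947 946 996]
 [986 981 945 944 941 944 944 943 908 887 882 945 946 940 996]
 [985 982 946 940 939 940 941 935 906 887 886 939 943 942 992]
 [981 982 950 941 940 941 940 937 921 920 940 941 940 939 993]
 [982 983 952 942 939 938 937 941 940 937 939 939 940 938 993]
 [978 976 953 938 939 941 937 938 937 937 936 940   0 936 986]
 [980 981 957 937 937 936 938 938 938 934 937 936 935 938 988]
 [974 980 972 973 974 977 976 980 981 975 975 976 979 975 988]]
```

```bash
python3 - <<'E'
from h import *
s=np.load('pics/side0.npz')['im']
a=cv2.resize(s[205:230,250:285],None,fx=20,fy=20,interpolation=cv2.INTER_CUBIC)
b=cv2.resize(s[225:280,280:320],None,fx=10,fy=10,interpolation=cv2.INTER_CUBIC)
cv2.imwrite('pics/s1a.png',a[:,:,::-1]);cv2.imwrite('pics/s1b.png',b[:,:,::-1])
t=np.load('pics/top0.npz')['im']
b=cv2.resize(t[187:210,236:262],None,fx=22,fy=22,interpolation=cv2.INTER_CUBIC);cv2.imwrite('pics/s1c.png',b[:,:,::-1])
print(proj('side',[.4634,.0566,.066]),proj('side',[.4605,-.1564,.104]),proj('side',[.4605,-.1564,.048]),proj('top',[.4634,.0566,.066]))
E
```

```text
(np.float64(265.62305641643064), np.float64(213.96695646251604)) (np.float64(299.0347014773765), np.float64(231.57970956053248)) (np.float64(298.70678338998187), np.float64(252.04693584286588)) (np.float64(247.25645781451317), np.float64(196.16039874137746))
```

View pics/s1a.png

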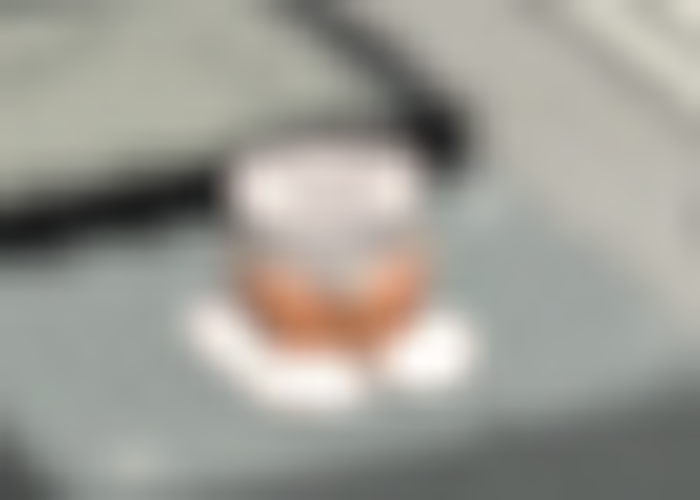

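View pics/s1b.png

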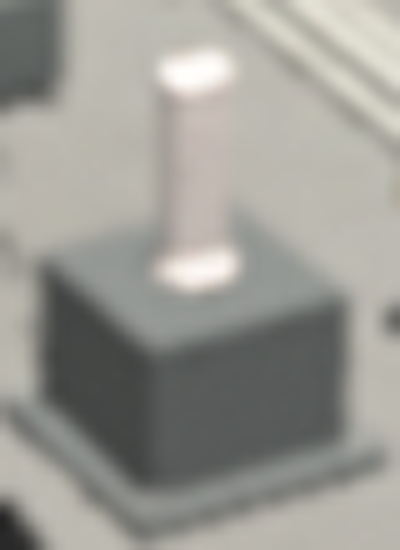

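View pics/s1c.png

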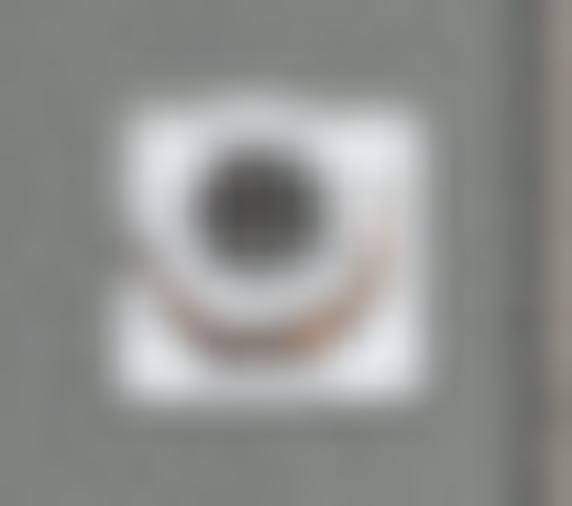

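Both views agree to within half a pixel:

| Point | Position |
|---|---|
| Rim centre | (0.4635, 0.0566), z 0.066 |
| Tool and stand axis | (0.4605, −0.1564), tool yaw about 0 |
| Needle | −0.47 |
| Set pointer | +0.35 |

So I go to the tool first.

```bash
python3 -m handwheel '[[[0.5,-0.6,0],[0,0,0.4]],[[1,-1.2,0],[0,0,0.8]],[[1.5,-1.8,0],[0,0,1.2]],[[2,-2.4,0],[0,0,1.6]],[[2.5,-3.1,0],[0,0,2]],[[3,-3.8,0],[0,0,2.4]],[[3.4,-4.5,0],[0,0,2.8]],[[3.8,-5.2,0],[0,0,3.2]],[[4.1,-6,0],[0,0,3.6]],[[4.3,-6.8,0],[0,0,3.95]],[[4.4,-7.6,0],[0,0,3.95]],[[4.5,-8.4,0],[0,0,3.95]],[[4.55,-9.2,0],[0,0,3.95]],[[4.6,-10,0],[0,0,3.95]],[[4.65,-10.8,0],[0,0,3.95]],[[4.65,-11.6,0],[0,0,3.95]],[[4.65,-12.4,0],[0,0,3.95]],[[4.65,-13.2,0],[0,0,3.95]],[[4.65,-13.5,0],[0,0,3.95]],[[4.65,-13.5,0],[0,0,3.95]]]' 60
```

```text
time_s: 2.1
tcp_pos: [0.4603, -0.0423, 0.4046]
eef_rot: [0.002, 1.0, -0.0, -0.0]
force: [0.9, -0.3, 1.0]
finger_gap: 0.0597
```

```bash
python3 -m handwheel '[[[0,-0.6,0],[0,0,0]],[[0,-1.2,0],[0,0,0]],[[0,-1.8,0],[0,0,0]],[[0,-2.3,-0.2],[0,0,0]],[[0,-2.3,-0.7],[0,0,0]],[[0,-2.3,-1.2],[0,0,0]],[[0,-2.3,-1.5],[0,0,0]],[[0,-2.3,-1.5],[0,0,0]],[[0,-2.3,-1.5],[0,0,0]]]' 60 && python3 - <<'E'
from h import *
im,d=snap('side','side2');b=cv2.resize(im[150:290,230:370],None,fx=4,fy=4,interpolation=cv2.INTER_CUBIC);cv2.imwrite('pics/s2.png',b[:,:,::-1])
im,d=snap('top','top2');b=cv2.resize(im[130:260,260:400],None,fx=4,fy=4,interpolation=cv2.INTER_CUBIC);cv2.imwrite('pics/t2.png',b[:,:,::-1])
s=bot.sense();print(s['tcp_pos'],s['q'])
E
```

```text
time_s: 3.0
tcp_pos: [0.461, -0.1539, 0.3298]
eef_rot: [-0.001, 1.0, 0.0, -0.0]
force: [-0.1, -0.6, 0.2]
finger_gap: 0.06
[ 0.46113378 -0.15430779  0.33054272] [ 0.13622388  0.39304624  0.12454803  2.0257941  -0.07206556  0.72542162
  1.87670622]
```

View pics/s2.png

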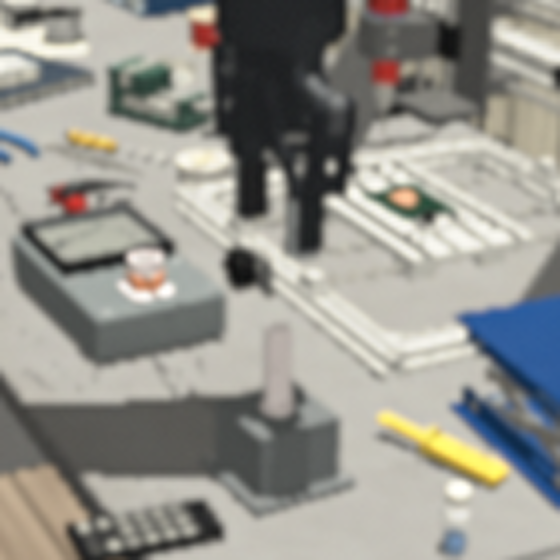

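View pics/t2.png

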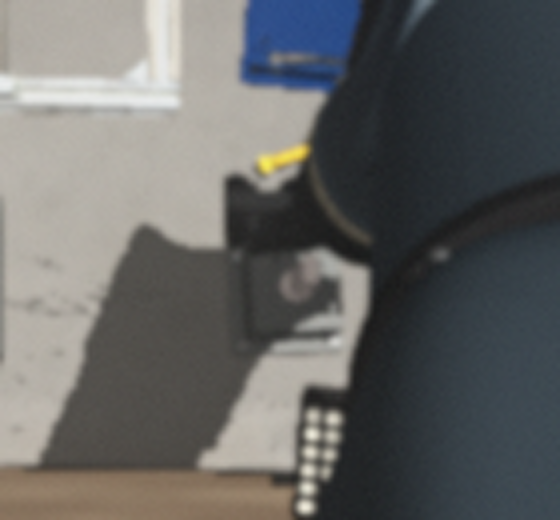

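The jaws straddle the handle. The yellow look-alike has toppled over by itself onto the desk, and I never went near it. Going down and gripping.

```bash
python3 -m handwheel '[[[0,-0.04,-0.4],[0,0,0]],[[0,-0.04,-0.8],[0,0,0]],[[0,-0.04,-1.2],[0,0,0]],[[0,-0.04,-1.5],[0,0,0]],[[0,-0.04,-1.75],[0,0,0]],[[0,-0.04,-1.85],[0,0,0]],[[0,-0.04,-1.85],[0,0,0]],[[0,-0.04,-1.85],[0,0,0]]]' 60 && python3 -m handwheel '[[[0,0,0],[0,0,0]],[[0,0,0],[0,0,0]],[[0,0,0],[0,0,0]],[[0,0,0],[0,0,0]],[[0,0,0],[0,0,0]],[[0,0,0],[0,0,0]],[[0,0,0],[0,0,0]],[[0,0,0],[0,0,0]]]' 5
```

```text
time_s: 3.9
tcp_pos: [0.461, -0.1568, 0.2379]
eef_rot: [0.0, 1.0, -0.0, 0.001]
force: [-0.1, 0.6, 0.2]
finger_gap: 0.06
time_s: 4.7
tcp_pos: [0.4607, -0.1567, 0.2375]
eef_rot: [0.0, 1.0, -0.0, 0.0]
force: [0.1, 0.3, 5.3]
finger_gap: 0.0089
```

```bash
python3 -m handwheel '[[[0,0,0.2],[0,0,0]],[[0,0,0.5],[0,0,0]],[[0,0,0.9],[0,0,0]],[[0,0,1.3],[0,0,0]],[[0,0,1.7],[0,0,0]],[[0,0,1.9],[0,0,0]],[[0,0.3,1.9],[0,0,-1]],[[0,0.7,1.9],[0,0,-2]],[[0,1.1,1.9],[0,0,-3.2]],[[0,1.5,1.9],[0,0,-4.4]],[[0.03,1.9,1.9],[0,0,-5.6]],[[0.03,2.3,1.9],[0,0,-6.8]],[[0.03,2.7,1.9],[0,0,-8]],[[0.06,3.1,1.9],[0,0,-9.2]],[[0.06,3.5,1.9],[0,0,-10.4]],[[0.06,3.8,1.9],[0,0,-11.6]],[[0.06,4.1,1.9],[0,0,-12.8]],[[0.06,4.27,1.9],[0,0,-13.6]],[[0.06,4.27,1.9],[0,0,-13.6]],[[0.06,4.27,1.9],[0,0,-13.6]]]' && python3 - <<'E'
from h import *
im,d=snap('side','side3');b=cv2.resize(im[160:260,210:330],None,fx=6,fy=6,interpolation=cv2.INTER_CUBIC);cv2.imwrite('pics/s3.png',b[:,:,::-1])
im,d=snap('top','top3');b=cv2.resize(im[150:230,180:300],None,fx=6,fy=6,interpolation=cv2.INTER_CUBIC);cv2.imwrite('pics/t3.png',b[:,:,::-1])
s=bot.sense();print(s['tcp_pos'],s['eef_rot'],s['force'],s['torque'],s['q'],s['finger_gap'])
p=s['tcp_pos']; print('pred tip',proj('side',p-[0,0,.2275]),'grip',proj('side',p-[0,0,.1595]))
E
```

```text
time_s: 6.7
tcp_pos: [0.4635, 0.0566, 0.3322]
eef_rot: [0.558, 0.83, -0.0, -0.0]
force: [0.4, -0.5, -0.6]
finger_gap: 0.0089
[0.46359582 0.05611927 0.33223558] [ 5.58852673e-01  8.29266953e-01 -9.66307326e-05  4.74847876e-05] [-0.141907    0.54191975 -0.71931536] [-0.03812889  0.00844964  0.03161277] [-0.5484744   0.39732933  0.45403633  2.07562869 -0.25932841  0.72221217
  0.45570135] 0.008737716682706429
pred tip (np.float64(265.5021052341423), np.float64(201.52639010368648)) grip (np.float64(265.04836393226526), np.float64(178.77427816442207))
```

View pics/s3.png

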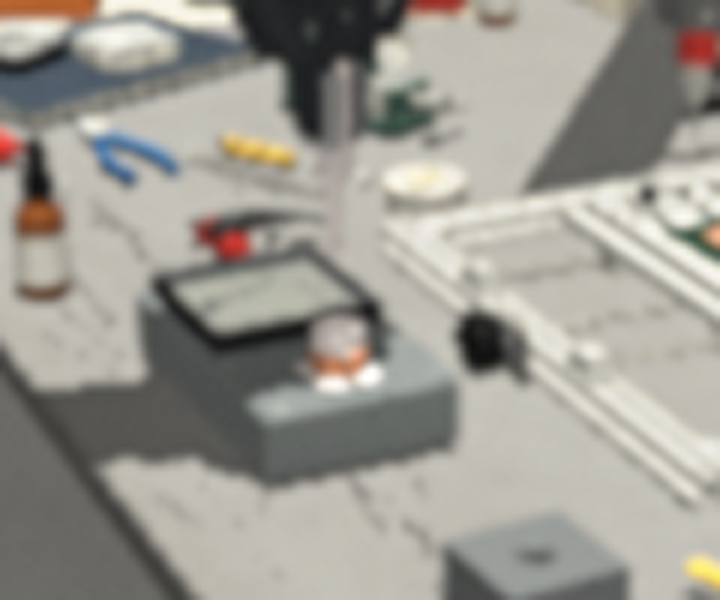

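View pics/t3.png

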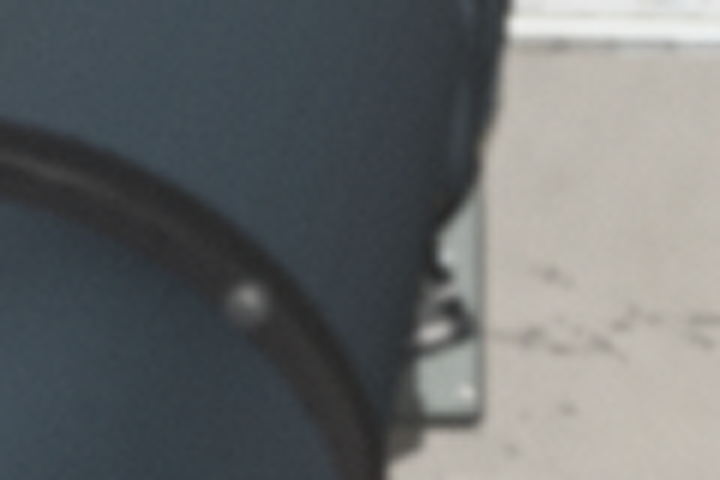

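The blade hangs right above the former in the side view, with its end near (266,201). The top camera is blocked by the arm, so I'll check that the side view can read the needle.

```bash
cat > sm.py <<'E'
from h import *
from scipy import ndimage as nd
def scan(cam,im,P0,r0,r1,a0=-1,a1=1):
    g=im.astype(float).mean(2); A=np.arange(a0,a1+.001,.01); R=np.arange(r0,r1,.001)
    aa,rr=np.meshgrid(A,R,indexing='ij'); K,T,_=cal(cam)
    P=np.stack([P0[0]+rr*np.cos(aa),P0[1]-rr*np.sin(aa),0*aa+P0[2]],-1)
    c=(P-T[:3,3])@T[:3,:3]; u=K[0,0]*c[...,0]/-c[...,2]+K[0,2]; v=K[1,1]*c[...,1]/c[...,2]+K[1,2]
    return A,nd.map_coordinates(g,[v,u],order=1).mean(1)
def pick(A,b,w=8):
    base=nd.maximum_filter1d(nd.gaussian_filter1d(b,1),61); m=base-b; i=m.argmax(); k=slice(max(i-w,0),i+w+1); q=np.clip(m[k]-.35*m[i],0,None); return round((q*A[k]).sum()/q.sum(),3),round(m[i],1)
E
python3 - <<'E'
from sm import *
P0=np.array([.4309,.1462,.049])
t=np.load('pics/top0.npz')['im']
print('top',pick(*scan('top',t,P0,.014,.048)),'ptr',pick(*scan('top',t,P0,.058,.068,0,.7)))
for f in('side0','side2','side3'):
    s=np.load(f'pics/{f}.npz')['im']; print(f,[ (dz,pick(*scan('side',s,P0+[0,0,dz],.016,.046)),pick(*scan('side',s,P0+[0,0,dz],.058,.067,0,.7))) for dz in(-.004,-.002,0,.002)])
s=np.load('pics/side3.npz')['im'];b=cv2.resize(s[197:222,230:275],None,fx=16,fy=16,interpolation=cv2.INTER_CUBIC);cv2.imwrite('pics/m3.png',b[:,:,::-1])
print(proj('side',P0))
E
```

```text
top (np.float64(-0.472), np.float64(13.0)) ptr (np.float64(0.676), np.float64(45.1))
side0 [(-0.004, (np.float64(0.88), np.float64(34.9)), (np.float64(0.379), np.float64(82.0))), (-0.002, (np.float64(0.956), np.float64(27.2)), (np.float64(0.446), np.float64(72.2))), (0, (np.float64(0.961), np.float64(18.0)), (np.float64(0.519), np.float64(45.6))), (0.002, (np.float64(-0.961), np.float64(17.0)), (np.float64(0.585), np.float64(31.5)))]
side2 [(-0.004, (np.float64(0.88), np.float64(36.6)), (np.float64(0.379), np.float64(84.9))), (-0.002, (np.float64(0.961), np.float64(28.6)), (np.float64(0.446), np.float64(75.9))), (0, (np.float64(0.961), np.float64(19.0)), (np.float64(0.519), np.float64(48.0))), (0.002, (np.float64(-0.961), np.float64(18.1)), (np.float64(0.585), np.float64(33.5)))]
side3 [(-0.004, (np.float64(0.871), np.float64(36.7)), (np.float64(0.396), np.float64(58.2))), (-0.002, (np.float64(0.956), np.float64(28.8)), (np.float64(0.467), np.float64(57.1))), (0, (np.float64(0.961), np.float64(19.6)), (np.float64(0.546), np.float64(54.5))), (0.002, (np.float64(-0.961), np.float64(17.7)), (np.float64(0.636), np.float64(51.7)))]
(np.float64(244.38478658346833), np.float64(210.33447311016772))
```

View pics/m3.png

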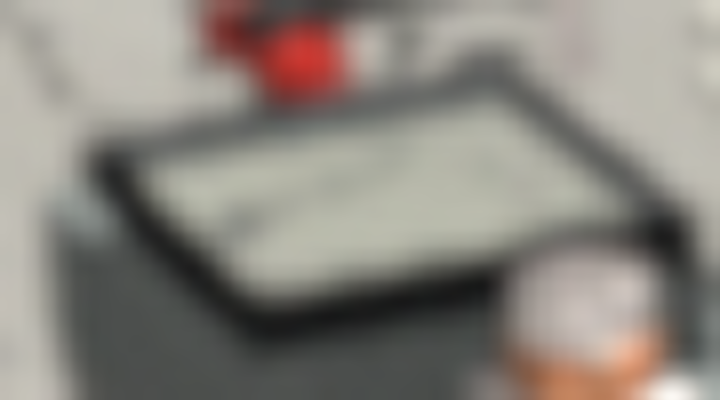

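```bash
cat >> sm.py <<'E'
P0=np.array([.4309,.1462,.049])
def sneedle(im,lo=-.75,hi=.62):
    A,b=scan('side',im,P0,.016,.042,-.95,.8)
    m=nd.percentile_filter(b,80,size=45)-b; ok=(A>=lo)&(A<=hi); mm=np.where(ok,m,0); i=mm.argmax()
    k=slice(max(i-6,0),i+7); q=np.clip(m[k]-.3*m[i],0,None); return round((q*A[k]).sum()/q.sum(),3),round(m[i],1)
E
python3 - <<'E'
from sm import *
for f in('side0','side2','side3'):
    s=np.load(f'pics/{f}.npz')['im']; print(f,sneedle(s))
A,b=scan('side',s,P0,.016,.042,-.95,.8); print(list(zip(A[::5].round(2),b[::5].round())))
E
python3 -m handwheel '[[[0,0.01,-0.2],[0,0,0]],[[0,0.01,-0.4],[0,0,0]],[[0,0.01,-0.6],[0,0,0]],[[0,0.01,-0.7],[0,0,0]],[[0,0.01,-0.7],[0,0,0]],[[0,0.01,-0.7],[0,0,0]]]'
```

```text
side0 (np.float64(-0.25), np.float64(3.9))
side2 (np.float64(-0.25), np.float64(4.1))
side3 (np.float64(-0.239), np.float64(4.1))
[(np.float64(-0.95), np.float64(165.0)), (np.float64(-0.9), np.float64(166.0)), (np.float64(-0.85), np.float64(168.0)), (np.float64(-0.8), np.float64(169.0)), (np.float64(-0.75), np.float64(170.0)), (np.float64(-0.7), np.float64(171.0)), (np.float64(-0.65), np.float64(171.0)), (np.float64(-0.6), np.float64(171.0)), (np.float64(-0.55), np.float64(170.0)), (np.float64(-0.5), np.float64(169.0)), (np.float64(-0.45), np.float64(168.0)), (np.float64(-0.4), np.float64(168.0)), (np.float64(-0.35), np.float64(168.0)), (np.float64(-0.3), np.float64(168.0)), (np.float64(-0.25), np.float64(169.0)), (np.float64(-0.2), np.float64(171.0)), (np.float64(-0.15), np.float64(172.0)), (np.float64(-0.1), np.float64(174.0)), (np.float64(-0.05), np.float64(175.0)), (np.float64(0.0), np.float64(176.0)), (np.float64(0.05), np.float64(177.0)), (np.float64(0.1), np.float64(178.0)), (np.float64(0.15), np.float64(179.0)), (np.float64(0.2), np.float64(179.0)), (np.float64(0.25), np.float64(180.0)), (np.float64(0.3), np.float64(180.0)), (np.float64(0.35), np.float64(180.0)), (np.float64(0.4), np.float64(180.0)), (np.float64(0.45), np.float64(180.0)), (np.float64(0.5), np.float64(180.0)), (np.float64(0.55), np.float64(180.0)), (np.float64(0.6), np.float64(179.0)), (np.float64(0.65), np.float64(178.0)), (np.float64(0.7), np.float64(176.0)), (np.float64(0.75), np.float64(174.0)), (np.float64(0.8), np.float64(173.0))]
time_s: 7.4
tcp_pos: [0.4637, 0.0572, 0.2971]
eef_rot: [0.559, 0.829, -0.0, -0.0]
force: [0.6, 0.1, -0.3]
finger_gap: 0.0093
```

```bash
python3 -m handwheel '[[[0,0,-0.06],[0,0,0]],[[0,0,-0.12],[0,0,0]],[[0,0,-0.16],[0,0,0]],[[0,0,-0.16],[0,0,0]]]';for i in 1; do python3 -m handwheel '[[[0,0,-0.03],[0,0,0]],[[0,0,-0.03],[0,0,0]]]'; python3 -m handwheel '[[[0,0,-0.03],[0,0,0]],[[0,0,-0.03],[0,0,0]]]'; done
```

```text
time_s: 7.8
tcp_pos: [0.4636, 0.0573, 0.289]
eef_rot: [0.559, 0.829, -0.0, -0.0]
force: [0.4, 0.1, -0.4]
finger_gap: 0.0091
time_s: 8.0
tcp_pos: [0.4637, 0.0573, 0.2876]
eef_rot: [0.559, 0.829, 0.0, 0.0]
force: [0.8, 0.0, 0.4]
finger_gap: 0.0092
time_s: 8.2
tcp_pos: [0.4637, 0.0573, 0.2862]
eef_rot: [0.559, 0.829, 0.0, 0.0]
force: [-0.1, -0.2, 2.6]
finger_gap: 0.009
```

Contact at TCP z of about 0.288, with 2.9 N at 0.286. Now I'll sweep clockwise at this light press and look for the drop into the slot.

```bash
for i in 1; do python3 -m handwheel '[[[0,0,0],[0,0,-0.5]],[[0,0,0],[0,0,-1]],[[0,0,0],[0,0,-1]]]'; python3 -m handwheel '[[[0,0,0],[0,0,-0.5]],[[0,0,0],[0,0,-1]],[[0,0,0],[0,0,-1]]]';python3 -m handwheel '[[[0,0,0],[0,0,-0.5]],[[0,0,0],[0,0,-1]],[[0,0,0],[0,0,-1]]]';done | grep -v finger; python3 -c "
from cell import bot
print(bot.sense()['torque'])"
```

```text
time_s: 8.5
tcp_pos: [0.4636, 0.0573, 0.2862]
eef_rot: [0.595, 0.804, -0.0, 0.0]
force: [0.0, -0.8, 1.3]
time_s: 8.8
tcp_pos: [0.4636, 0.0573, 0.2862]
eef_rot: [0.629, 0.777, -0.0, -0.0]
force: [0.2, -0.3, 1.9]
time_s: 9.1
tcp_pos: [0.4636, 0.0573, 0.2862]
eef_rot: [0.662, 0.749, -0.0, -0.0]
force: [-0.9, -0.6, 1.8]
[-0.13704607  0.17538076 -0.02933683]
```

```bash
for i in 1; do python3 -m handwheel '[[[0,0,0],[0,0,-0.5]],[[0,0,0],[0,0,-1]],[[0,0,0],[0,0,-1]]]'; python3 -m handwheel '[[[0,0,0],[0,0,-0.5]],[[0,0,0],[0,0,-1]],[[0,0,0],[0,0,-1]]]';python3 -m handwheel '[[[0,0,0],[0,0,-0.5]],[[0,0,0],[0,0,-1]],[[0,0,0],[0,0,-1]]]';done | grep -v finger; python3 - <<'E'
from sm import *
s=bot.sense();print(s['torque'])
im,_=snap('side','side4'); o=np.load('pics/side0.npz')['im'].astype(int)
d=np.clip(128+4*(im.astype(int)-o),0,255).astype(np.uint8)
x=np.vstack([cv2.resize(q[197:222,225:275],None,fx=12,fy=12,interpolation=cv2.INTER_CUBIC) for q in(im,d)]);cv2.imwrite('pics/m4.png',x[:,:,::-1])
E
```

```text
time_s: 9.4
tcp_pos: [0.4637, 0.0573, 0.2862]
eef_rot: [0.694, 0.72, -0.0, 0.0]
force: [-0.4, 0.0, 1.6]
time_s: 9.7
tcp_pos: [0.4636, 0.0573, 0.2862]
eef_rot: [0.725, 0.689, -0.0, 0.0]
force: [-0.9, 0.3, 1.2]
time_s: 10.0
tcp_pos: [0.4638, 0.0573, 0.2862]
eef_rot: [0.754, 0.657, 0.0, 0.0]
force: [0.4, 0.3, -0.3]
[-0.01809161 -0.09179497  0.01304663]
```

View pics/m4.png

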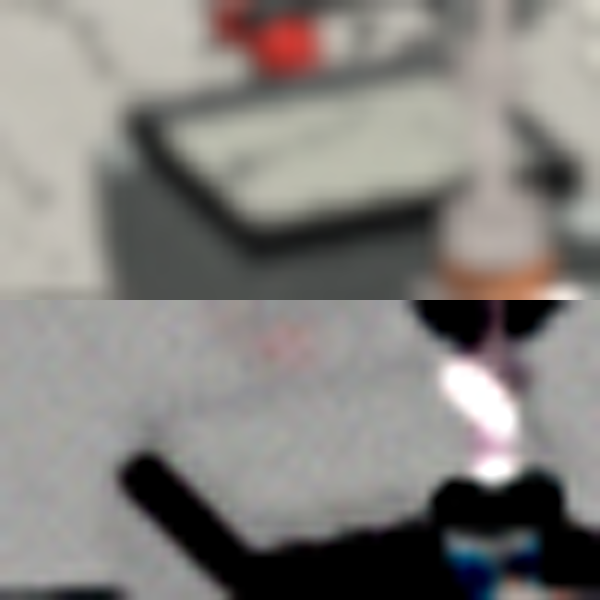

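The force fell to zero at a yaw of about −98°, so the blade has dropped into the slot. The needle hasn't moved. Now I'll turn a little to centre in the slot and press down onto its floor.

```bash
for i in 1; do python3 -m handwheel '[[[0,0,-0.02],[0,0,-0.5]],[[0,0,-0.03],[0,0,-1]],[[0,0,-0.03],[0,0,-1]]]'; python3 -m handwheel '[[[0,0,-0.03],[0,0,0]],[[0,0,-0.03],[0,0,0]]]';python3 -m handwheel '[[[0,0,-0.02],[0,0,0]],[[0,0,-0.02],[0,0,0]]]';done | grep -v finger
```

```text
time_s: 10.35
tcp_pos: [0.4639, 0.0573, 0.2847]
eef_rot: [0.783, 0.622, 0.0, 0.0]
force: [0.8, 0.0, 0.0]
time_s: 10.55
tcp_pos: [0.4639, 0.0573, 0.2831]
eef_rot: [0.782, 0.623, 0.0, 0.0]
force: [1.6, 0.1, 0.4]
time_s: 10.75
tcp_pos: [0.4639, 0.0573, 0.2822]
eef_rot: [0.783, 0.623, 0.0, 0.0]
force: [2.0, 0.8, 2.0]
```

```bash
for i in 1; do python3 -m handwheel '[[[0.02,0,-0.01],[0,0,0]],[[0.02,0,-0.01],[0,0,0]]]'; python3 -m handwheel '[[[0,0,0],[0,0,-0.5]],[[0,0,0],[0,0,-1]],[[0,0,0],[0,0,-1]]]';python3 -m handwheel '[[[0,0,0],[0,0,-0.5]],[[0,0,0],[0,0,-1]],[[0,0,0],[0,0,-1]]]';python3 -c "
from cell import bot
print(bot.sense()['torque'])";python3 -m handwheel '[[[0,0,0],[0,0,-0.5]],[[0,0,0],[0,0,-1]],[[0,0,0],[0,0,-1]]]';python3 -c "
from cell import bot
print(bot.sense()['torque'])";done | grep -v finger
```

```text
time_s: 10.95
tcp_pos: [0.4644, 0.0573, 0.2816]
eef_rot: [0.783, 0.623, -0.0, -0.0]
force: [-0.2, -0.5, 1.9]
time_s: 11.25
tcp_pos: [0.4646, 0.0572, 0.2817]
eef_rot: [0.809, 0.587, -0.0, 0.0]
force: [1.3, -1.1, 1.5]
time_s: 11.55
tcp_pos: [0.4648, 0.0571, 0.2817]
eef_rot: [0.834, 0.552, 0.0, 0.0]
force: [1.5, -1.2, 0.8]
[-0.32933724 -0.41605876  0.02388419]
time_s: 11.85
tcp_pos: [0.4649, 0.0571, 0.2818]
eef_rot: [0.857, 0.515, 0.0, 0.0]
force: [2.8, -1.3, 1.5]
[-0.46293506 -0.65157544  0.01863861]
```

```bash
python3 -m handwheel '[[[0.02,0,-0.02],[0,0,-0.5]],[[0.02,0,-0.02],[0,0,-1]],[[0.02,0,-0.02],[0,0,-1]]]'; python3 -m handwheel '[[[0,0,0],[0,0,-0.5]],[[0,0,0],[0,0,-1]],[[0,0,0],[0,0,-1]]]';  cat > lk.py <<'E'
import sys
from sm import *
n=sys.argv[1]; s=bot.sense();print(s['torque'],s['q'][6]); q=s['eef_rot']
im,_=snap('side','side'+n); o=np.load('pics/side4.npz')['im'].astype(int)
d=np.clip(128+5*(im.astype(int)-o),0,255).astype(np.uint8)
x=np.vstack([cv2.resize(q[197:222,225:275],None,fx=12,fy=12,interpolation=cv2.INTER_CUBIC) for q in(im,d)])
for k in(0,):
  for a,c in((-.472,(0,255,0)),(.347,(255,0,0))):
    e=proj('side',P0+[.06*np.cos(a),-.06*np.sin(a),0]); cv2.circle(x,(int((e[0]+.5-225)*12),int((e[1]+.5-197)*12)),3,c,-1)
cv2.imwrite(f'pics/m{n}.png',x[:,:,::-1])
E
python3 lk.py 5
```

```text
time_s: 12.15
tcp_pos: [0.4655, 0.0572, 0.2806]
eef_rot: [0.879, 0.477, -0.0, 0.0]
force: [0.5, -2.1, 1.7]
finger_gap: 0.0094
time_s: 12.45
tcp_pos: [0.4656, 0.0572, 0.2806]
eef_rot: [0.899, 0.438, -0.0, 0.0]
force: [1.2, -2.3, 2.4]
finger_gap: 0.0096
[-0.62063912 -0.24633524  0.02310361] -0.23888503708505496
```

View pics/m5.png

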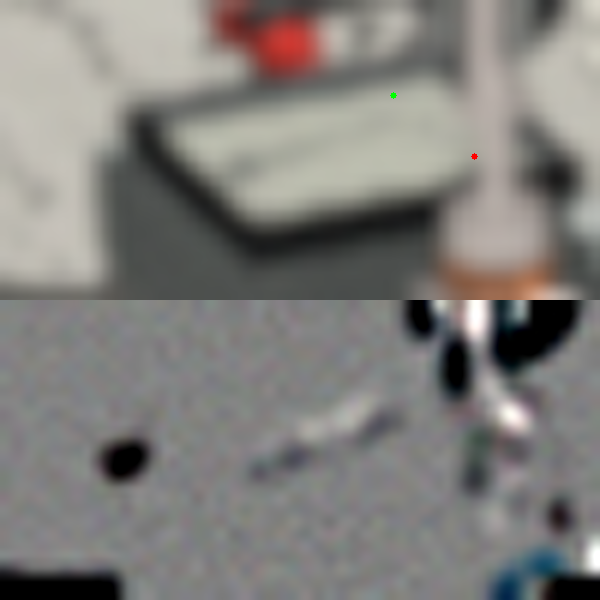

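```bash
cat > df.py <<'E'
import sys
from sm import *
o=np.load('pics/side4.npz')['im'].astype(float); im=np.load(f'pics/side{sys.argv[1]}.npz')['im'].astype(float)
z=float(sys.argv[2]) if len(sys.argv)>2 else .049
best=None
A,b=scan('side',im-o,np.r_[P0[:2],z],.018,float(sys.argv[3]) if len(sys.argv)>3 else .044,-.9,.7)
b=nd.gaussian_filter1d(b,2)
print('old(max)',A[b.argmax()],b.max().round(1),'new(min)',A[b.argmin()],b.min().round(1))
E
for z in .045 .046 .047 .048 .049 .050; do python3 df.py 5 $z; done
```

```text
old(max) -0.9 1.8 new(min) -0.2899999999999995 -3.5
old(max) -0.6599999999999998 2.5 new(min) -0.23999999999999944 -3.4
old(max) -0.5799999999999997 3.2 new(min) -0.1899999999999994 -3.3
old(max) -0.5199999999999997 4.1 new(min) -0.13999999999999935 -3.2
old(max) -0.46999999999999964 4.9 new(min) -0.0899999999999993 -3.0
old(max) -0.4299999999999996 5.6 new(min) -0.01999999999999924 -2.7
```

```bash
python3 -m handwheel '[[[0,-0.01,0],[0,0,-0.5]],[[0,-0.02,-0.01],[0,0,-1]],[[0,-0.02,-0.01],[0,0,-1.5]],[[0,-0.02,-0.01],[0,0,-2]],[[0,-0.02,-0.01],[0,0,-2.5]],[[0,-0.02,-0.01],[0,0,-3]],[[0,-0.02,-0.01],[0,0,-3]]]'; python3 lk.py 6; python3 df.py 6
```

```text
time_s: 13.2
tcp_pos: [0.4656, 0.0566, 0.2801]
eef_rot: [0.948, 0.317, -0.0, -0.0]
force: [0.8, -0.3, 3.4]
finger_gap: 0.0098
[-0.01031086 -0.19884251  0.04147157] -0.4242289126794173
old(max) -0.4299999999999996 11.2 new(min) 0.09000000000000086 -10.1
```

View pics/m6.png

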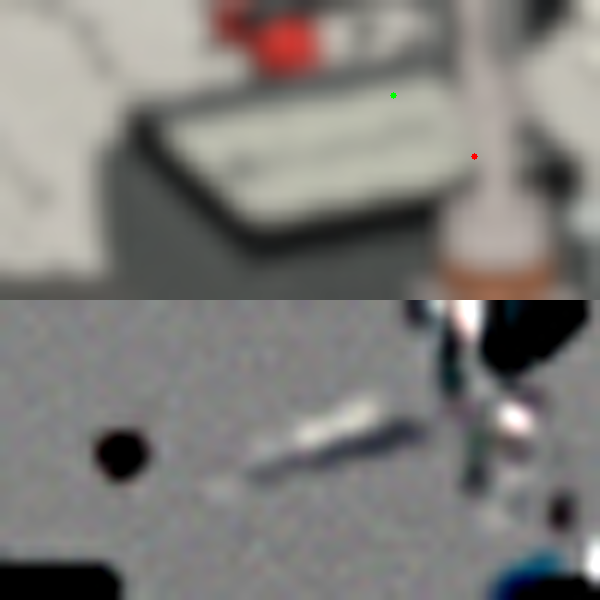

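```bash
cat > ln.py <<'E'
import sys
from sm import *
o=np.load('pics/side4.npz')['im'].astype(float); im=np.load(f'pics/side{sys.argv[1]}.npz')['im'].astype(float)
d=(im-o).mean(2)[200:216,240:262]
for nm,w in(('new',np.clip(-d-4,0,None)),('old',np.clip(d-4,0,None))):
    # clean to biggest blob in region
    l,n=nd.label(w>0); k=np.argmax(nd.sum(w,l,range(1,n+1)))+1; w=w*(l==k)
    v,u=np.nonzero(w); P=np.array([onz('side',a+240,b+200,.049) for a,b in zip(u,v)])[:,:2]; q=w[v,u]
    c=(q[:,None]*P).sum(0)/q.sum(); far=P[:,0].max()
    e=np.linalg.eigh(np.cov(P.T,aweights=q))[1][:,1]; e*=np.sign(e[0])
    r=c-P0[:2]; print(nm,len(v),'centroid ang',round(np.arctan2(-r[1],r[0]),3),'r',np.hypot(*r).round(3),'axis',round(np.arctan2(-e[1],e[0]),3))
E
python3 ln.py 5;python3 ln.py 6
```

```text
new 7 centroid ang -0.561 r 0.085 axis -1.326
old 13 centroid ang -0.487 r 0.039 axis -0.603
new 28 centroid ang 0.045 r 0.035 axis -0.279
old 20 centroid ang -0.45 r 0.037 axis -0.527
```

```bash
python3 -m handwheel '[[[0,-0.01,0],[0,0,-0.5]],[[0,-0.01,0],[0,0,-1]],[[0,-0.01,0],[0,0,-1.5]],[[0,-0.01,0],[0,0,-2]],[[0,-0.01,0],[0,0,-2.5]],[[0,-0.01,0],[0,0,-3]],[[0,-0.01,0],[0,0,-3]],[[0,-0.01,0],[0,0,-3]]]'; python3 lk.py 7; python3 df.py 7; python3 ln.py 7
```

```text
time_s: 14.05
tcp_pos: [0.4657, 0.0561, 0.2802]
eef_rot: [0.981, 0.192, 0.0, -0.0]
force: [1.7, 0.9, 3.2]
finger_gap: 0.0092
[ 0.39962006 -0.35978325  0.01020683] -0.6104026388894211
old(max) -0.3999999999999996 12.8 new(min) 0.3500000000000011 -13.3
new 40 centroid ang 0.334 r 0.031 axis 0.063
old 28 centroid ang -0.428 r 0.032 axis -0.45
```

View pics/m7.png

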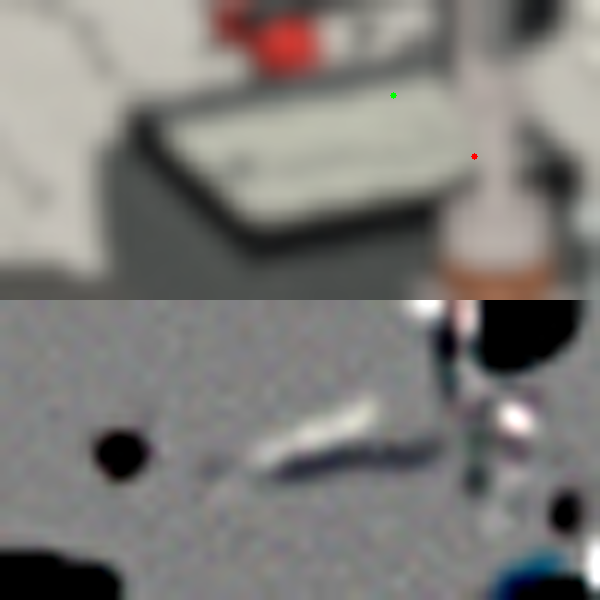

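```bash
python3 - <<'E'
from sm import *
a=np.load('pics/side0.npz')['im'];b=np.load('pics/side7.npz')['im']
x=np.vstack([cv2.resize(q[198:220,236:274],None,fx=16,fy=16,interpolation=cv2.INTER_CUBIC) for q in(a,b)])
for k in(0,1):
  for an,c in((-.472,(0,255,0)),(.347,(255,0,0)),(.2,(0,0,255))):
   for r in(0,.052,.06):
    e=proj('side',P0+[r*np.cos(an),-r*np.sin(an),0]); cv2.circle(x,(int((e[0]+.5-236)*16),int((e[1]+.5-198)*16)+352*k),1,c,-1)
x=np.clip((x.astype(float)-60)*1.5,0,255).astype(np.uint8)
cv2.imwrite('pics/cmp7.png',x[:,:,::-1]); print(x.shape)
E
```

```text
(704, 608, 3)
```

View pics/cmp7.png

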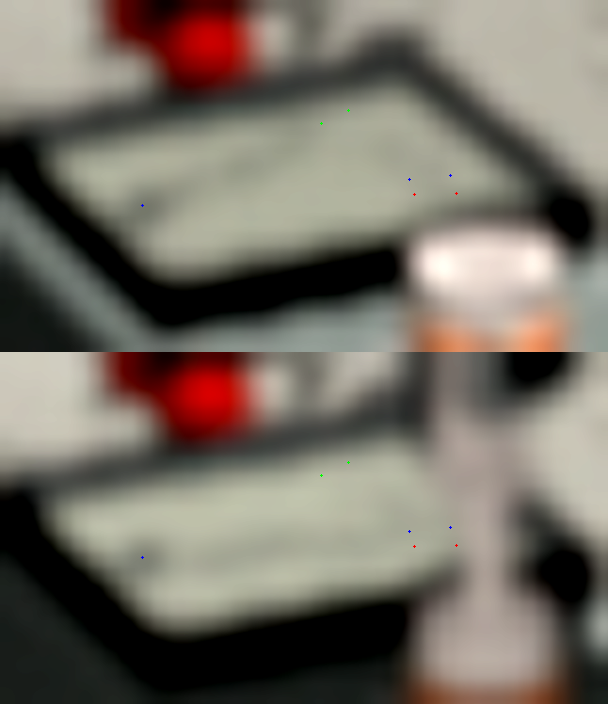

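The side view puts the needle at about 0.20–0.33. I'll turn another 4°, then lift out and check with the top camera.

```bash
python3 -m handwheel '[[[-0.0,-0.01,0],[0,0,-0.4]],[[0,-0.01,0],[0,0,-0.8]],[[0,-0.01,0],[0,0,-0.8]],[[0,-0.01,0],[0,0,-0.8]]]'; python3 lk.py 8; python3 df.py 8; python3 ln.py 8; python3 -m handwheel '[[[0,0,0],[0,0,0.4]],[[0,0,0.1],[0,0,0.4]],[[0,0,0.3],[0,0,0.4]],[[0,0,0.6],[0,0,0.4]],[[0,0,0.9],[0,0,0.4]],[[0,-0.4,0.9],[0,0,0.4]],[[0,-0.9,0.9],[0,0,0.4]],[[0,-1.5,0.9],[0,0,0.4]],[[0,-2.2,0.9],[0,0,0.4]],[[0,-2.9,0.9],[0,0,0.4]],[[0,-3.5,0.9],[0,0,0.4]],[[0,-4,0.9],[0,0,0.4]],[[0,-4.2,0.9],[0,0,0.4]],[[0,-4.2,0.9],[0,0,0.4]],[[0,-4.2,0.9],[0,0,0.4]]]'; python3 - <<'E'
from sm import *
im,_=snap('top','top8')
b=cv2.resize(im[170:230,180:270],None,fx=8,fy=8,interpolation=cv2.INTER_CUBIC);cv2.imwrite('pics/t8.png',b[:,:,::-1])
E
```

```text
time_s: 14.5
tcp_pos: [0.4656, 0.0556, 0.2801]
eef_rot: [0.988, 0.157, -0.0, -0.0]
force: [0.7, 3.7, 2.7]
finger_gap: 0.0092
[ 1.19016885 -0.29677318  0.01659574] -0.6614768137899326
old(max) -0.38999999999999957 13.6 new(min) 0.3600000000000011 -13.0
new 39 centroid ang 0.366 r 0.032 axis 0.111
old 32 centroid ang -0.418 r 0.032 axis -0.479
time_s: 16.05
tcp_pos: [0.4656, -0.154, 0.3252]
eef_rot: [0.985, 0.174, -0.0, -0.0]
force: [0.3, 0.1, -0.4]
finger_gap: 0.0094
```

View pics/t8.png

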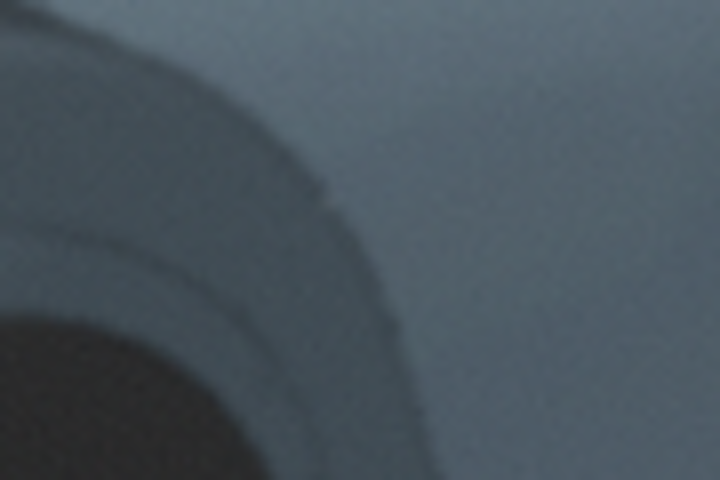

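View pics/top8.png

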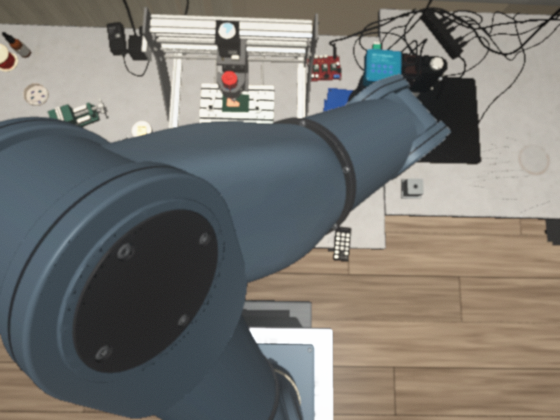

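```bash
python3 -c "
from cell import bot
print(bot.sense()['q'])"
```

```text
[-0.35939113  0.55868215  0.89616578  2.03717613 -0.59727812  0.82811201
 -0.33398682]
```

```bash
python3 -m handwheel '[[[0,0,0],[0,0,1.5]],[[0,0,0],[0,0,3]],[[0,0,0],[0,0,4.5]],[[0,0,0],[0,0,6]],[[0,0,0],[0,0,7.5]],[[0,0,0],[0,0,9]],[[0,0,0],[0,0,10.5]],[[0,0,0],[0,0,12]],[[0,0,0],[0,0,13.5]],[[0,0,0],[0,0,15]],[[0,0,0],[0,0,16.5]],[[0,0,0],[0,0,18]],[[0,0,0],[0,0,19.5]],[[0,0,0],[0,0,21]],[[0,0,0],[0,0,22.5]],[[0,0,0],[0,0,24]],[[0,0,0],[0,0,25.5]],[[0,0,0],[0,0,27]],[[0,0,0],[0,0,27]],[[0,0,0],[0,0,27]]]'; python3 - <<'E'
from sm import *
im,_=snap('top','top9'); s=bot.sense(); print(s['q'])
b=cv2.resize(im[170:230,180:270],None,fx=8,fy=8,interpolation=cv2.INTER_CUBIC);cv2.imwrite('pics/t9.png',b[:,:,::-1])
E
```

```text
time_s: 18.1
tcp_pos: [0.4657, -0.154, 0.3252]
eef_rot: [0.218, 0.976, 0.0, -0.0]
force: [0.7, -0.1, -0.0]
finger_gap: 0.0095
[ 0.08834362  0.41040041  0.1890887   2.02299428 -0.11424133  0.71827618
  1.47999458]
```

View pics/t9.png

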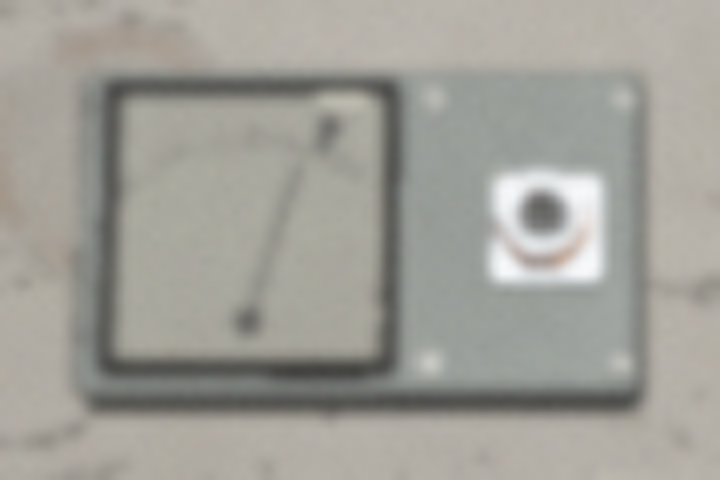

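The top view is clear. The needle points at about crop (305,155), slightly short of the set pointer at (328,135). Measuring the difference.

```bash
python3 - <<'E'
from sm import *
from h import *
im=np.load('pics/top9.npz')['im']; g=im.astype(float).mean(2)
for f in('top0','top9'):
  q=np.load(f'pics/{f}.npz')['im']
  for r0,r1 in((.014,.046),(.025,.046)):
    A,b=scan('top',q,P0,r0,r1,-.8,.6); i=b.argmin();k=slice(i-8,i+9);w=np.clip(b.max()*.97-b[k],0,None);print(f,'needle',A[i],(w*A[k]).sum()/w.sum(),b[i].round(),b.max().round())
  for r0,r1 in((.058,.062),(.062,.068)):
    A,b=scan('top',q,P0,r0,r1,.1,.55); i=b.argmin();k=slice(max(i-8,0),i+9);w=np.clip(125-b[k],0,None);print('ptr',A[i],(w*A[k]).sum()/w.sum())
E
```

```text
top0 needle -0.46999999999999975 -0.4721883062475647 123.0 137.0
top0 needle -0.46999999999999975 -0.47312239620139807 124.0 137.0
ptr 0.34999999999999987 0.35102764395086267
ptr 0.34999999999999987 0.34580130111874857
top9 needle 0.2600000000000009 0.2593192734196313 148.0 166.0
top9 needle 0.2600000000000009 0.2592586483956182 148.0 166.0
ptr 0.34999999999999987 nan
ptr 0.34999999999999987 0.34570597783335955<stdin>:9: RuntimeWarning: invalid value encountered in scalar divide
```

The needle is at 0.259 and the pointer at 0.347, so about 0.09 more is needed. Going back in with the blade about 10° behind its last angle.

```bash
python3 -m handwheel '[[[0,0.1,0],[0,0,-1.5]],[[0,0.3,0],[0,0,-3]],[[0,0.6,0],[0,0,-4.5]],[[0,0.9,0],[0,0,-6]],[[0,1.2,0],[0,0,-7.5]],[[0,1.5,0],[0,0,-9]],[[0,1.8,0],[0,0,-10.5]],[[0,2.1,0],[0,0,-12]],[[0,2.4,0],[0,0,-13.5]],[[0,2.7,0],[0,0,-15]],[[0,3,0],[0,0,-16.5]],[[0,3.3,0],[0,0,-18]],[[0,3.6,0],[0,0,-19.5]],[[0,3.9,0],[0,0,-21]],[[0,4.1,0],[0,0,-22.5]],[[0,4.21,0],[0,0,-24]],[[0,4.21,0],[0,0,-25.4]],[[0,4.21,0],[0,0,-25.4]],[[0,4.21,0],[0,0,-25.4]]]';  python3 -m handwheel '[[[0,0,-0.2],[0,0,0]],[[0,0,-0.4],[0,0,0]],[[0,0,-0.6],[0,0,0]],[[0,0,-0.7],[0,0,0]],[[0,0,-0.74],[0,0,0]],[[0,0,-0.76],[0,0,0]],[[0,0,-0.76],[0,0,0]]]'
```

```text
time_s: 20.05
tcp_pos: [0.4656, 0.0561, 0.3252]
eef_rot: [0.97, 0.243, -0.0, 0.0]
force: [-0.3, -0.4, -0.7]
finger_gap: 0.0095
time_s: 20.75
tcp_pos: [0.4657, 0.0557, 0.2872]
eef_rot: [0.97, 0.242, 0.0, -0.0]
force: [-0.1, -0.5, 0.5]
finger_gap: 0.0096
```

```bash
python3 -m handwheel '[[[0,0.01,-0.02],[0,0,0]],[[0,0.01,-0.04],[0,0,0]],[[0,0.01,-0.04],[0,0,0]]]'; python3 -m handwheel '[[[0,0,-0.04],[0,0,0]],[[0,0,-0.04],[0,0,0]]]'
```

```text
time_s: 21.05
tcp_pos: [0.4657, 0.0564, 0.2852]
eef_rot: [0.97, 0.242, 0.0, -0.0]
force: [0.0, -0.9, -0.7]
finger_gap: 0.0091
time_s: 21.25
tcp_pos: [0.4657, 0.0563, 0.2831]
eef_rot: [0.97, 0.242, 0.0, 0.0]
force: [0.9, -0.4, 0.9]
finger_gap: 0.0091
```

```bash
python3 -m handwheel '[[[0,0,-0.04],[0,0,-0.5]],[[0,0,-0.06],[0,0,-1]],[[0,0,-0.06],[0,0,-1.5]],[[0,0,-0.06],[0,0,-2]],[[0,0,-0.06],[0,0,-2.5]],[[0,0,-0.06],[0,0,-3]],[[0,0,-0.06],[0,0,-3]],[[0,0,-0.06],[0,0,-3]]]'; python3 lk.py 10; python3 df.py 10;python3 ln.py 10; python3 df.py 8; python3 ln.py 8;python3 - <<'E'
from sm import *
o=np.load('pics/side8.npz')['im'].astype(float);im=np.load('pics/side10.npz')['im'].astype(float)
d=(im-o).mean(2);print(d[203:214,243:263].round().astype(int))
E
```

```text
time_s: 22.05
tcp_pos: [0.4657, 0.0563, 0.2802]
eef_rot: [0.994, 0.113, 0.0, 0.0]
force: [0.4, -1.1, 1.8]
finger_gap: 0.0093
[-0.14495441 -0.06389926  0.02032999] -0.7791535714360475
old(max) -0.37999999999999956 13.2 new(min) 0.5800000000000013 -13.8
new 43 centroid ang 0.555 r 0.031 axis 0.427
old 29 centroid ang -0.409 r 0.032 axis -0.483
old(max) -0.38999999999999957 13.6 new(min) 0.3600000000000011 -13.0
new 39 centroid ang 0.366 r 0.032 axis 0.111
old 32 centroid ang -0.418 r 0.032 axis -0.479
[[  1   1   0  -1  -1  -1   0  -1  -1   0   1   0  -1  -1   0  -1   0  -1
    1   0]
 [  0   0   0   0   0   0   1  -1   1   0   0  -1   0  -1   0   0   0   1
    0  -1]
 [  0   2   0   1   0   0  -1   1   1  -1  -1   0   0   1   1  -1   0   0
    0  -1]
 [  0  -1   1   0   0   0  -1   0  -1   0   0  -1  -1   0  -1   0   0  -1
    0  -2]
 [ -1  -1   0  -1   0  -1   1   0   0  -1  -1   0   0  -1   0  -1  -1   2
    0  -1]
 [  0   0   0   0   0   0   0  -1  -1   1   1   2   4   4   3   3   3   3
    3   1]
 [  1   0   0   0  -2  -1  -1   0   1   4   6   7   8   9   9   6   8  11
    8   4]
 [  2   2   0  -1  -5  -5  -3   0   2   4   7   2   0   1   2  -2   1   5
    4   1]
 [  4   2   1  -2  -5  -6  -4  -2   0   1   0  -7 -11 -13 -12 -14 -12  -7
   -5  -3]
 [  2   1  -1  -1  -1  -2  -1   0   0   0  -2  -4  -6  -9  -8  -8  -8  -6
   -5  -3]
 [  0   0   0  -1   0  -1  -1  -1   0  -1  -2   0   0  -1  -2  -1  -2  -1
   -2  -1]]
```

The side view suggests it moved about 0.17, which would put the needle around 0.43, slightly past the pointer. I'll ease the slug back counter-clockwise through the slot's slack in small steps, watching the needle.

```bash
python3 -m handwheel '[[[0,0,0],[0,0,0.7]],[[0,0,0],[0,0,1.4]],[[0,0,0],[0,0,2.1]],[[0,0,0],[0,0,2.8]],[[0,0,0],[0,0,3.5]],[[0,0,0],[0,0,4]],[[0,0,0],[0,0,4]]]'; python3 lk.py 11; python3 df.py 11;python3 ln.py 11;  python3 -m handwheel '[[[0,0,0],[0,0,0.5]],[[0,0,0],[0,0,1]],[[0,0,0],[0,0,1]]]'; python3 lk.py 12; python3 df.py 12;python3 ln.py 12
```

```text
time_s: 22.8
tcp_pos: [0.4657, 0.0562, 0.2803]
eef_rot: [0.959, 0.284, 0.0, -0.0]
force: [-0.8, 0.3, 2.9]
finger_gap: 0.0092
[-0.02365782 -0.00916142 -0.00186676] -0.5271862726562616
old(max) -0.37999999999999956 13.6 new(min) 0.5800000000000013 -13.2
new 42 centroid ang 0.556 r 0.031 axis 0.435
old 30 centroid ang -0.411 r 0.032 axis -0.484
time_s: 23.15
tcp_pos: [0.4657, 0.0563, 0.2802]
eef_rot: [0.946, 0.325, 0.0, -0.0]
force: [-0.3, 0.2, 2.4]
finger_gap: 0.0097
[-0.06309159  0.01250699  0.00625331] -0.46563135093920216
old(max) -0.37999999999999956 13.8 new(min) 0.5800000000000013 -13.4
new 40 centroid ang 0.555 r 0.031 axis 0.429
old 30 centroid ang -0.407 r 0.032 axis -0.472
```

```bash
python3 -m handwheel '[[[0,0,0],[0,0,0.5]],[[0,0,0],[0,0,1]],[[0,0,0],[0,0,1]]]'; python3 lk.py 13; python3 ln.py 13|head -1;  python3 -m handwheel '[[[0,0,0],[0,0,0.3]],[[0,0,0],[0,0,0.6]],[[0,0,0],[0,0,0.6]]]'; python3 lk.py 14;python3 ln.py 14|head -1
```

```text
time_s: 23.5
tcp_pos: [0.4656, 0.0563, 0.2802]
eef_rot: [0.931, 0.366, 0.0, -0.0]
force: [0.4, 0.6, 2.8]
finger_gap: 0.0092
[ 0.01718975 -0.0167057   0.03122193] -0.40363536586505844
new 41 centroid ang 0.552 r 0.031 axis 0.439
time_s: 23.85
tcp_pos: [0.4657, 0.0563, 0.2802]
eef_rot: [0.92, 0.391, 0.0, -0.0]
force: [1.3, -0.1, 2.0]
finger_gap: 0.0093
[0.00413528 0.016195   0.00219749] -0.3649252759299047
new 42 centroid ang 0.556 r 0.031 axis 0.427
```

```bash
python3 -m handwheel '[[[0,0,0],[0,0,0.3]],[[0,0,0],[0,0,0.6]],[[0,0,0],[0,0,0.6]]]'; python3 lk.py 15; python3 ln.py 15|head -1;  python3 -m handwheel '[[[0,0,0],[0,0,0.3]],[[0,0,0],[0,0,0.6]],[[0,0,0],[0,0,0.6]]]'; python3 lk.py 16;python3 ln.py 16|head -1
```

```text
time_s: 24.2
tcp_pos: [0.4656, 0.0563, 0.2802]
eef_rot: [0.91, 0.415, 0.0, -0.0]
force: [-0.4, -0.1, 2.4]
finger_gap: 0.0091
[0.00310699 0.04410573 0.00618681] -0.32715433304377806
new 43 centroid ang 0.554 r 0.031 axis 0.425
time_s: 24.55
tcp_pos: [0.4656, 0.0563, 0.2802]
eef_rot: [0.898, 0.439, -0.0, -0.0]
force: [-0.3, -0.5, 2.5]
finger_gap: 0.0094
[0.09043671 0.16308659 0.0247973 ] -0.2897466365144446
new 42 centroid ang 0.555 r 0.031 axis 0.416
```

```bash
python3 -m handwheel '[[[0,0,0],[0,0,0.3]],[[0,0,0],[0,0,0.6]],[[0,0,0],[0,0,0.6]]]'; python3 lk.py 17; python3 ln.py 17|head -1;  python3 -m handwheel '[[[0,0,0],[0,0,0.3]],[[0,0,0],[0,0,0.6]],[[0,0,0],[0,0,0.6]]]'; python3 lk.py 18;python3 ln.py 18|head -1
```

```text
time_s: 24.9
tcp_pos: [0.4655, 0.0563, 0.2802]
eef_rot: [0.887, 0.462, -0.0, -0.0]
force: [-1.5, 0.4, 2.1]
finger_gap: 0.009
[ 0.13192105  0.27656094 -0.03770938] -0.2523567934729584
new 43 centroid ang 0.559 r 0.031 axis 0.42
time_s: 25.25
tcp_pos: [0.4655, 0.0563, 0.2802]
eef_rot: [0.874, 0.485, -0.0, -0.0]
force: [-1.8, 1.1, 2.9]
finger_gap: 0.0092
[ 0.21232613  0.51209287 -0.01688708] -0.2149742767624724
new 42 centroid ang 0.49 r 0.031 axis 0.188
```

The reading has come back to about the target. I'll hold briefly, free the blade, lift out and verify with the top camera.

```bash
python3 -m handwheel '[[[0,0,0],[0,0,0]],[[0,0,0],[0,0,0]],[[0,0,0],[0,0,0]],[[0,0,0],[0,0,-0.5]],[[0,0,0],[0,0,-1]],[[0,0,0.1],[0,0,-1]],[[0,0,0.3],[0,0,-1]],[[0,0,0.6],[0,0,-1]],[[0,0,0.9],[0,0,-1]],[[0,-0.4,0.9],[0,0,0]],[[0,-0.9,0.9],[0,0,1.5]],[[0,-1.5,0.9],[0,0,3]],[[0,-2.2,0.9],[0,0,4.5]],[[0,-2.9,0.9],[0,0,6]],[[0,-3.5,0.9],[0,0,7.5]],[[0,-4,0.9],[0,0,9]],[[0,-4.2,0.9],[0,0,10.5]],[[0,-4.25,0.9],[0,0,12]],[[0,-4.25,0.9],[0,0,13.5]],[[0,-4.25,0.9],[0,0,15]]]';  python3 -m handwheel '[[[0,0,0],[0,0,1.5]],[[0,0,0],[0,0,3]],[[0,0,0],[0,0,4]],[[0,0,0],[0,0,4]]]'; python3 - <<'E'
from sm import *
im,_=snap('top','top19'); s=bot.sense(); print(s['q'])
q=im
A,b=scan('top',q,P0,.016,.046,-.8,.6); i=b.argmin();k=slice(i-8,i+9);w=np.clip(b.max()*.97-b[k],0,None);print('needle',A[i],(w*A[k]).sum()/w.sum(),b[i].round(),b.max().round())
b=cv2.resize(im[170:230,180:270],None,fx=8,fy=8,interpolation=cv2.INTER_CUBIC);cv2.imwrite('pics/t19.png',b[:,:,::-1])
E
```

```text
time_s: 27.3
tcp_pos: [0.4657, -0.1569, 0.326]
eef_rot: [0.396, 0.918, -0.0, 0.001]
force: [-0.6, -0.3, -0.3]
finger_gap: 0.0092
time_s: 27.7
tcp_pos: [0.4657, -0.1568, 0.326]
eef_rot: [0.233, 0.973, -0.0, 0.001]
force: [-0.2, 0.5, -0.6]
finger_gap: 0.0093
[ 0.10181829  0.40921798  0.176986    2.02064796 -0.10575129  0.71900116
  1.44165484]
needle 0.34000000000000097 0.3390897381555304 149.0 165.0
```

View pics/t19.png

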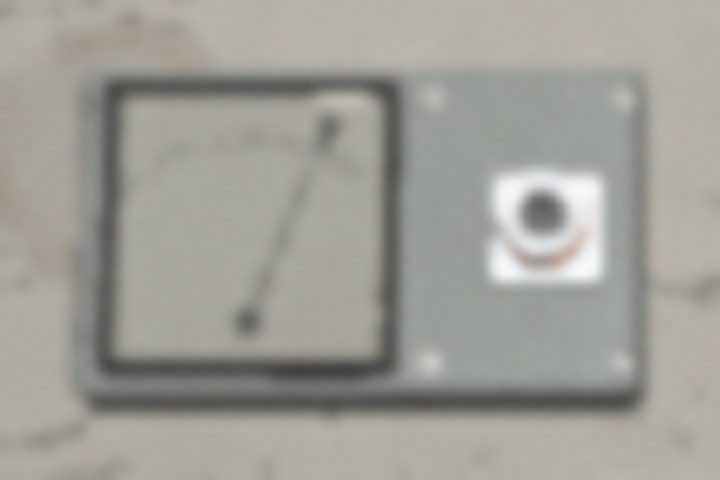

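The needle reads 0.339 against the pointer's 0.347, so that is on target. Now I'll bring the tool back to its original grasp pose, with yaw back to 0, over the stand and look before inserting.

```bash
python3 -m handwheel '[[[-0.05,0,0],[0,0,1.4]],[[-0.1,0,0],[0,0,2.8]],[[-0.1,0,-0.2],[0,0,4.2]],[[-0.1,0,-0.4],[0,0,5.4]],[[-0.1,0,-0.6],[0,0,5.4]],[[-0.1,0,-0.75],[0,0,5.4]],[[-0.1,0,-0.75],[0,0,5.4]],[[-0.1,0,-0.75],[0,0,5.4]]]'; python3 - <<'E'
from sm import *
im,_=snap('side','side20');p=bot.sense()['tcp_pos'];print(p,bot.sense()['eef_rot'])
b=cv2.resize(im[215:275,270:330],None,fx=10,fy=10,interpolation=cv2.INTER_CUBIC);
for dz in(.2275,.1895,.1595):
  e=proj('side',p-[0,0,dz]); cv2.circle(b,(int((e[0]+.5-270)*10),int((e[1]+.5-215)*10)),3,(255,0,0),-1)
e=proj('side',[.4605,-.1564,.048]); cv2.circle(b,(int((e[0]+.5-270)*10),int((e[1]+.5-215)*10)),3,(0,255,0),-1)
cv2.imwrite('pics/s20.png',b[:,:,::-1])
E
```

```text
time_s: 28.55
tcp_pos: [0.4608, -0.1562, 0.2877]
eef_rot: [0.001, 1.0, -0.0, -0.0]
force: [-0.2, -0.4, -0.6]
finger_gap: 0.009
[ 0.46082876 -0.15621462  0.28789305] [ 7.41657779e-04  9.99999709e-01 -1.53872150e-04  9.59118376e-05]
```

View pics/s20.png

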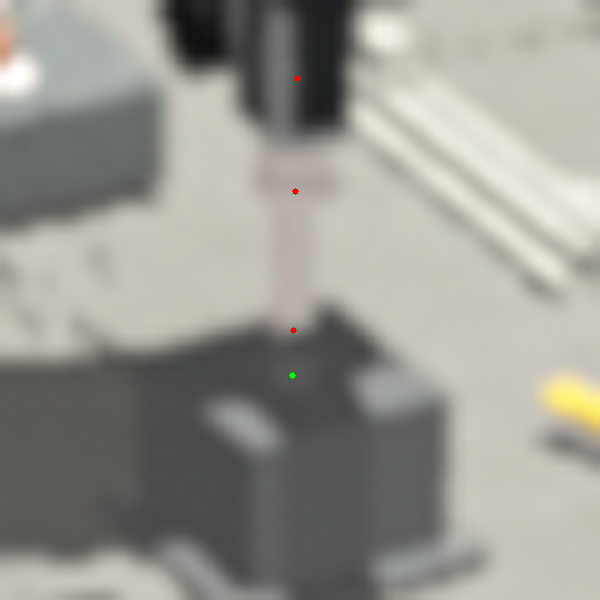

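The tool hangs straight, its blade end at crop (293,332), exactly as predicted above the hole. Lowering it in stages.

```bash
python3 -m handwheel '[[[0,-0.01,-0.1],[0,0,0]],[[0,-0.01,-0.2],[0,0,0]],[[0,-0.01,-0.3],[0,0,0]],[[0,-0.01,-0.36],[0,0,0]],[[0,-0.01,-0.36],[0,0,0]]]' && python3 -m handwheel '[[[0,0,-0.1],[0,0,0]],[[0,0,-0.2],[0,0,0]],[[0,0,-0.3],[0,0,0]],[[0,0,-0.3],[0,0,0]]]'
```

```text
time_s: 29.1
tcp_pos: [0.4605, -0.1567, 0.2691]
eef_rot: [0.0, 1.0, 0.0, -0.0]
force: [-0.0, -0.8, 0.8]
finger_gap: 0.0093
time_s: 29.5
tcp_pos: [0.4604, -0.1567, 0.2539]
eef_rot: [0.0, 1.0, 0.0, -0.001]
force: [-1.0, 0.7, -0.9]
finger_gap: 0.0091
```

```bash
python3 -m handwheel '[[[0,0,-0.1],[0,0,0]],[[0,0,-0.2],[0,0,0]],[[0,0,-0.28],[0,0,0]],[[0,0,-0.28],[0,0,0]]]'
```

```text
time_s: 29.9
tcp_pos: [0.4605, -0.1567, 0.2401]
eef_rot: [0.0, 1.0, 0.0, -0.0]
force: [0.1, 0.5, -0.1]
finger_gap: 0.0094
```

```bash
python3 -m handwheel '[[[0,0,-0.03],[0,0,0]],[[0,0,-0.03],[0,0,0]]]'; python3 -m handwheel '[[[0,0,-0.02],[0,0,0]],[[0,0,-0.02],[0,0,0]]]'
```

```text
time_s: 30.1
tcp_pos: [0.4606, -0.1567, 0.2391]
eef_rot: [0.0, 1.0, 0.0, -0.0]
force: [0.8, -0.1, -0.3]
finger_gap: 0.0093
time_s: 30.3
tcp_pos: [0.4606, -0.1567, 0.2382]
eef_rot: [0.0, 1.0, -0.0, 0.0]
force: [0.1, 0.1, -0.8]
finger_gap: 0.0088
```

```bash
python3 -m handwheel '[[[0,0,-0.015],[0,0,0]],[[0,0,-0.015],[0,0,0]],[[0,0,-0.015],[0,0,0]]]'; python3 -m handwheel '[[[0,0,0],[0,0,0]],[[0,0,0],[0,0,0]],[[0,0,0],[0,0,0]],[[0,0,0],[0,0,0]],[[0,0,0],[0,0,0]],[[0,0,0],[0,0,0]]]' 50
```

```text
time_s: 30.6
tcp_pos: [0.4607, -0.1567, 0.2376]
eef_rot: [0.0, 1.0, -0.0, 0.0]
force: [-0.8, 0.0, 2.3]
finger_gap: 0.0092
time_s: 31.2
tcp_pos: [0.4607, -0.1567, 0.2374]
eef_rot: [0.0, 1.0, 0.0, -0.0]
force: [0.9, 0.3, -0.9]
finger_gap: 0.0501
```

Collar contact came at 2.3 N, and the tool is released. Raising straight up and moving away so both cameras can see.

```bash
python3 -m handwheel '[[[0,0,0.2],[0,0,0]],[[0,0,0.5],[0,0,0]],[[0,0,0.9],[0,0,0]],[[0,0,1.4],[0,0,0]],[[0,0,1.9],[0,0,0]],[[0,0,2.4],[0,0,0]],[[0,0.5,2.7],[0,0,0]],[[0,1.2,2.7],[0,0,0]],[[0,2,2.7],[0,0,0]],[[0,2.8,2.7],[0,0,0]],[[0,3.6,2.7],[0,0,0]],[[0,4.4,2.7],[0,0,0]],[[0,5.2,2.7],[0,0,0]],[[0,6,2.7],[0,0,0]],[[0,6.8,2.7],[0,0,0]],[[0,7.6,2.7],[0,0,0]],[[0,8.2,2.7],[0,0,0]],[[0,8.6,2.7],[0,0,0]],[[0,8.8,2.7],[0,0,0]],[[0,8.8,2.7],[0,0,0]]]'; python3 - <<'E'
from sm import *
im,_=snap('side','side21');t,_=snap('top','top21')
a=cv2.resize(im[215:275,260:330],None,fx=8,fy=8,interpolation=cv2.INTER_CUBIC)
b=cv2.resize(t[160:230,290:360],None,fx=8,fy=8,interpolation=cv2.INTER_CUBIC)
cv2.imwrite('pics/s21.png',a[:,:,::-1]);cv2.imwrite('pics/t21.png',b[:,:,::-1])
o=np.load('pics/side0.npz')['im'].astype(int); print('side diff tool area',np.abs(im.astype(int)-o)[226:258,292:307].mean(), 'remote',np.abs(im.astype(int)-o)[275:292,248:285].mean(),'vial',np.abs(im.astype(int)-o)[268:290,338:352].mean())
g=t.astype(float).mean(2); y,x=np.mgrid[191:203,332:343]; w=np.clip(g[191:203,332:343]-g[205:208,335:345].mean()*1.05,0,None); print('handle',(w*x).sum()/w.sum(),(w*y).sum()/w.sum(),'was 337.6 196.45')
E
```

```text
time_s: 33.2
tcp_pos: [0.4603, 0.2841, 0.3728]
eef_rot: [-0.001, 1.0, 0.0, 0.0]
force: [0.3, -0.6, -1.1]
finger_gap: 0.05
side diff tool area 4.315277777777778 remote 3.220985691573927 vial 8.8008658008658
handle 337.5419817222157 196.44458063901274 was 337.6 196.45
```

View pics/s21.png

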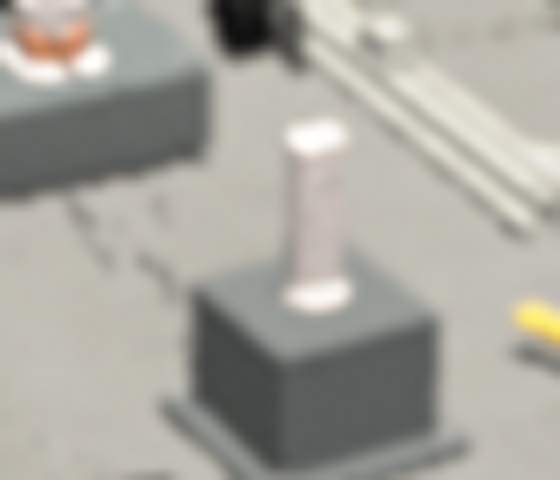

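View pics/t21.png

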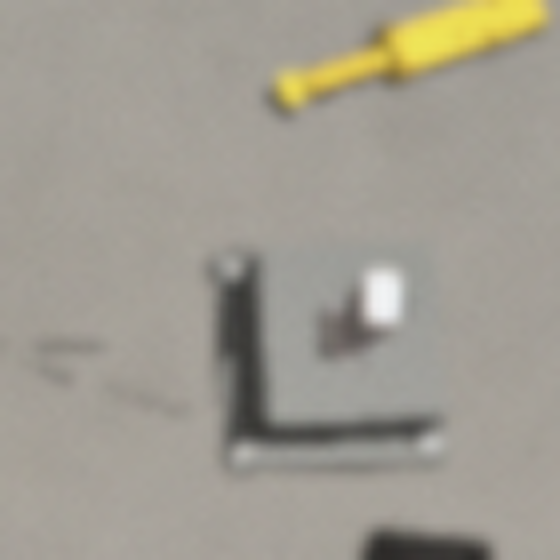

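View pics/top21.png

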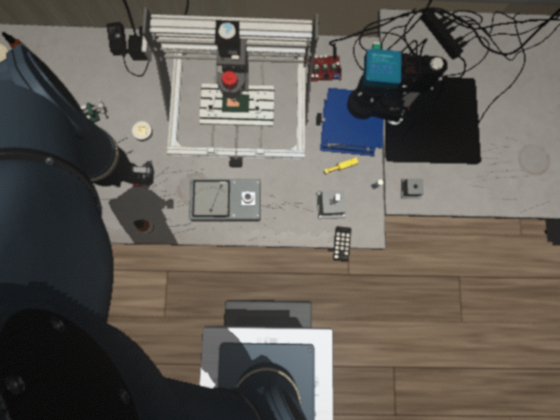

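The tool stands home in both views, its handle top within 0.1 px of where it started. The vial (377,184) and remote (342,243) are in place, the needle still points at the set pointer, and the gripper is clear. Handing in.

```bash
python3 - <<'E'
from sm import *
q=np.load('pics/top21.npz')['im'];A,b=scan('top',q,P0,.016,.046,-.8,.6);print(A[b.argmin()])
print(bot.close_job())
E
```

```text
0.34000000000000097
the job is handed in; nothing more can be done
None
```

I tuned the slug with the tool, put the tool back in its stand and handed the job in at about 33 s.

- **Tuning:** I fitted the blade in the slot and turned clockwise, pressing at roughly 2 to 4 N. I lifted out once to check with the top camera, which showed the needle about 0.09 rad short. The next clockwise turn went about 0.06 rad too far, so I eased the slug back counter-clockwise with the blade.
- **Needle:** the last top-camera reading was 0.34 rad, against the set pointer at 0.347.
- **Tool:** both cameras show it upright in the large stand with its collar down. The handle top is within 0.1 px of where it started, the gripper is clear and nothing is being touched.
- **Other things:** the vial and remote looked unmoved in the last top picture. I did not check the hex keys or the dropper bottle closely, but the arm did not come down near them.

**Checks that disagreed:**
- The side camera reads the needle roughly 0.1 rad high, so I used it only for changes and relied on the top camera for the angle.
- The yellow look-alike was standing at the start and fell over between my first and second pictures, before I had gripped anything. As far as I can tell I never touched it.

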